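# Raise the leveller head a notch, load the sample boat and prove the rotor free

### The arm

A 6-joint arm with a two-finger parallel gripper is mounted at the origin on a cart in front of the work surface, level with it; the furniture and walls round the work are solid. World frame = base frame: x ahead of the robot, y to its left, z up, the work surface at z = 0. Lengths are in m, angles in rad, forces in N, time in s.
With the tool pointing down it reaches from about 0.425 to 0.95 m from the base axis. Payload 3.5 kg.
Tool frame: the origin (TCP) lies at the very end of the fingers, on their centre line; the grasp point (between the pads) lies 19 mm behind it (tcp_to_grasp is the distance from the TCP to the grasp point, in m); z points along the fingers, y is the direction in which the jaws open and shut (so a half turn about z gives the same grasp; the last joint's range is limited). The gripper opens to 85 mm and grips with 20 to 120 N. Pads are 22 mm wide; open, the fingers measure 114 mm over their backs; the gripper's body (76 mm by 85 mm) begins 54 mm behind the grasp point. The pads swing forward as they close: fully open they stand 13 mm farther back than shut.
Start: joints at [-1.305, 0.286, 1.577, -0, 1.279, -0.15], TCP at [0.273, -0.617, 0.231] pointing down, gripper open.
Joint ranges: [-2.77, 2.77], [-0.9, 2.22], [0.21, 2.48], [-1.53, 4.67], [0.24, 2.81], [-2.84, 2.84]. Speed limits (rad/s): [2.79, 2.79, 3.14, 3.14, 3.14, 3.14].

### API

Orientations are given as a unit quaternion [x, y, z, w].
In Python, from plant import * gives the robot as it stands. The module is installed in compiled form; this text tells all that it offers.
- The arm moves only by the tool arm_command, never from a script. Its argument "steps" is a list of rows, each a list of 3 entries, a list of its own where there are three numbers: the turn, a rotation vector about the tool's x, y, z in rad, then the shift along the tool's x, y, z in m, then the gripper command: -1 is shut, 1 is fully open, values between are in proportion. A call has 1 to 12 rows; each row is the pose to reach, as a shift and turn from the pose measured when the call began, along the tool's axes at that moment; what a row does not reach only later rows make up. A row lasts 1/8 s, in which the tool goes at most 62.5 mm and 10.7 degrees, less where a joint would pass 70% of its speed; a pose out of reach is approached as far as the arm can. A call with a gripper value outside its range is refused whole. The fingers move at their own pace and stop on an object; "force" is the grip in N (left out, the last holds). Time passes only in rows, so rows that repeat a pose let the fingers close. It gives the time, the measured TCP pose, the force and the opening at its end, in the units of the state.
- get_state(): the state, without advancing time (a new reading comes with each control period).
- read_camera(name): name is "scene" or "side" or "wrist"; returns a dict with "frame" (480x640x3 uint8, red, green, blue), "vfov" (degrees; the focal length in pixels is half the picture's height over the tangent of half this angle, whatever the lens; pixels are square), "cx", "cy" (the principal point, pixels), "dist" ([k1, k2, p1, p2, k3] as OpenCV has them; the pictures are not rectified), "position" and "rotation" of the camera in the world; the wrist camera has in their place "mount" (4x4, takes a point from camera to tool coordinates, whose origin is the TCP and whose axes are the flange's). Camera axes: x right, y up, looking along -z (the intrinsics and any distortion apply to the point x, -y, -z); pixel columns grow to the right and rows downward; lengths in m; the calibration is good to about 2 mm. A picture is of the moment at which its call begins: read the wrist's pose just before it. There is no depth.
- sign_off(): hands the job in, once; it reports no verdict.
The state is a dict: "time": time; "qpos": joint angles; "dq": joint speeds; "joint_efforts": joint torques, N m; "eef_pos": TCP position; "tcp_rot": TCP orientation; "contact_force": force on the tool from outside, world axes, zero at the start; "wrist_torque": the same for the moment, N m; "opening": opening from 0.0 (shut) to 1.0 (fully open).
Only numpy, scipy, OpenCV 4.12 (cv2) and the standard library are available. Lean on these libraries where they do the work, as an engineer would, in place of code of your own. Each camera call takes 0.05 s, during which the arm holds its last target.

### The job

The sample boat is too tall to pass under the blade of the levelling stand: raise the stand's head until its pawl catches the next notch up, one notch and no further, and leave it hanging there. Then fetch the boat from its drying cradle and slide it under the blade, tail outwards, fully home against the end stop; under the head only its tail can be reached, so set it down on the bed first and take it again there. Last, turn the rotor by hand through at least one full turn to see that it runs free, and leave it at rest; do not tip the boat or disturb the loose bottles and the cup.

Things in the scene. Friction and masses are not known exactly. Their poses are not given: they have to be found in the camera images.
- stand: Levelling stand, screwed down: grey bed plate 8 mm thick, column, white overhanging arm. Origin on the worktop below the rotor axis; x = direction the boat slides in, y = to the column (centre y +100 mm), z up. Plate x -180 to +75 mm, 84 mm wide; clear for setting the boat down from x -180 to -72 mm. Once home, only the boat's tail lies outside the arm and wheel.
- bed_home (a point): Place of boat_mid when the boat is fully home: stand's x = 0, y = 0, 23 mm above the worktop; axes as the stand's (boat's x along the stand's x). End stop face at stand x +56 mm, 20 mm high. Two guide strips, 12 mm above the plate, from x -45 to +60 mm, inner faces y +-31 mm; their mouths flare to about +-38 mm at x -70 mm.
- head (a joint): Height of the head (arm, lift bar, rotor; 0.65 kg) over its lowest notch, m, 0 to 0.07; starts at 0. About 1 N friction; it sinks by its weight until the pawl holds it. Notches 28 mm apart: the pawl snaps in just past 0.028, the head then rests at about 0.0275; the one after is at 0.0555, with no way back but the pawl's thumb tail. Arm's top is 120 mm above the worktop at 0.
- pawl (a joint): Spring pawl on the front of the column, rad: about 0 when it stands in a notch, up to about 0.4 while a tooth pushes it out.
- lift_bar (a point): Centre of the dark lift bar above the column: 12 x 12 mm section, 60 mm long along the stand's y, 158 mm above the worktop at the start and 38 mm above the arm's top; 44 mm clear between its end posts. Rises with the head.
- rotor (a joint): Turn of the rotor about its vertical axis, rad, counter-clockwise from above positive, endless; at 0 the crank knob is on the stand's +x side. Starts within +-1.2. Turns easily (0.01 N m), stops within a second. Hand wheel: grey disc, 90 mm across, top 17 mm above the arm. Blade below: 84 mm long, underside 26 mm above the worktop with the head at 0, 54 mm at the next notch.
- crank_knob (a point): Point on the axis of the black upright crank knob of the hand wheel: cylinder 14 mm across, reaching from 18 mm below this point to 14 mm above; 34 mm from the rotor axis; 160 mm above the worktop with the head at 0. Turns with the rotor, rises with the head. The knob spins on its pin; the wheel has no play: push the knob round rather than clamp it.
- boat_mid (a point): Sample boat: open aluminium tray 110 x 56 x 30 mm, walls 4 mm, with a tail; 0.19 to 0.33 kg. This point: middle of the tray, 15 mm above its underside. x = front end (tail to -x), y across the 56 mm, z up. Starts in the cradle, underside 6 mm above the worktop; there its long sides are free for fingers: take it across the 56 mm.
- tail_grip (a point): Black upright grip block at the end of the boat's tail: 14 mm across (boat's y), 24 mm long, 3 to 39 mm above the boat's underside; this point is 24 mm above the underside, 120 mm behind boat_mid. A 12 mm wide low bar joins it to the tray. In the cradle it is shut in and cannot be held.
- dock: White drying cradle, fixed, holding the boat at the start: plate 215 x 70 x 6 mm. Origin on the worktop below the middle of the boat's tray, axes as the boat's. Two cheeks 26 mm apart and an end wall, tops 50 mm above the worktop, shut in the whole tail (x -62 to -150 mm); the tray's part is open: lift straight up.
- dropper_mid_mid (a point): Middle (33 mm above its foot) of a white dropper bottle, 33 mm across, 67 mm high, loose, between column and cradle. Leave it standing.
- dropper_side_mid (a point): Middle (29 mm above its foot) of a dropper bottle, 29 mm across, 58 mm high, loose, beyond the stand's end stop. Leave it standing.
- sample_cup_mid (a point): Middle (22 mm above its foot) of a lidded sample cup, 59 mm across, 45 mm high, loose, beyond the stand's end stop. Leave it standing.

How it is judged:
By the outcome, as a careful person would: the job done as asked, in the order asked, and still so for the second after the job is handed in, with the robot touching nothing.
It also fails if it takes over 72 s, if anything falls off the work surface, if the arm or the gripper's body presses on something with over 40 N, if the wrist force passes 120 N, or if a joint passes its speed limit or range.

## Working session

There is one attempt and no reset: what is moved stays moved. The work goes in short steps, Python scripts to look and compute and a tool call to move; the robot and the scene stay as the last step left them, time stands still between calls to the robot, and variables do not carry over. Pictures are saved under pics/ and viewed, and the job is handed in when it is done.

Besides the shell and the picture viewer there is one more tool, called as name(argument=value, ...) on one line, values as JSON. arm_command: Moves the arm, as the interface text tells. Its arguments: {"type":"object","properties":{"steps":{"type":"array"},"force":{"type":"number"}},"required":["steps"]}

```bash
mkdir -p pics; cat > h.py <<'E'
from plant import *
import numpy as np, cv2
from scipy.spatial.transform import Rotation as R
def snap(n,fn):
    s=get_state(); c=read_camera(n); cv2.imwrite('pics/'+fn+'.png',c['frame'][:,:,::-1])
    import pickle; pickle.dump((s,c),open('pics/'+fn+'.pkl','wb')); return s,c
def cam(s,c):
    f=c['frame'].shape[0]/2/np.tan(np.radians(c['vfov'])/2)
    K=np.array([[f,0,c['cx']],[0,f,c['cy']],[0,0,1]])
    if 'mount' in c:
        T=np.eye(4);T[:3,:3]=R.from_quat(s['tcp_rot']).as_matrix();T[:3,3]=s['eef_pos'];M=T@np.array(c['mount'])
        return K,np.array(c['dist'],float),M[:3,3],M[:3,:3]
    Rm=np.array(c['rotation']); 
    if Rm.shape!=(3,3): Rm=R.from_quat(Rm.ravel()).as_matrix()
    return K,np.array(c['dist'],float),np.array(c['position']),Rm
def ray(C,px):
    K,d,p,Rm=C
    u=cv2.undistortPoints(np.array([[px]],float),K,d)[0,0]
    v=Rm@np.array([u[0],-u[1],-1]); return p,v/np.linalg.norm(v)
def onz(C,px,z):
    p,v=ray(C,px); return p+v*(z-p[2])/v[2]
def proj(C,X):
    K,d,p,Rm=C
    q=(np.atleast_2d(X)-p)@Rm*np.array([1,-1,-1.])
    return cv2.projectPoints(q,np.zeros(3),np.zeros(3),K,d)[0][:,0]
def load(fn):
    import pickle; s,c=pickle.load(open('pics/'+fn+'.pkl','rb')); return s,c,cam(s,c)
def tri(rays):
    A=0;b=0
    for p,v in rays:
        P=np.eye(3)-np.outer(v,v);A=A+P;b=b+P@p
    return np.linalg.solve(A,b)
E
python3 - <<'E'
from h import *
for n in ['scene','side','wrist']:
    s,c=snap(n,n+'0'); print(n,{k:v for k,v in c.items() if k!='frame'})
print(s)
E
```

```text
scene {'vfov': 50.94439381059533, 'cx': 316.69732914852, 'cy': 240.05581401616388, 'dist': array([-0.03637786,  0.        ,  0.        ,  0.        ,  0.        ]), 'position': array([-0.05614213, -0.81610345,  0.62043362]), 'rotation': array([ 0.45325911, -0.17392659, -0.328062  ,  0.81035859])}
side {'vfov': 54.694897114139366, 'cx': 318.09452542882906, 'cy': 242.2430276266579, 'dist': array([0.04121204, 0.        , 0.        , 0.        , 0.        ]), 'position': array([0.2864816 , 0.49159589, 0.50841128]), 'rotation': array([-0.07036408,  0.51750154,  0.84305048, -0.12847935])}
wrist {'vfov': 58.88237024233361, 'cx': 321.81143914808587, 'cy': 243.85105902458278, 'dist': array([-0.08587734,  0.        ,  0.        ,  0.        ,  0.        ]), 'mount': array([[ 1.10540563e-04,  9.48981033e-01,  3.15333136e-01,
         8.06145530e-02],
       [ 9.99999800e-01,  9.13987055e-05, -6.25611953e-04,
        -4.77847684e-04],
       [-6.22514918e-04,  3.15333142e-01, -9.48980833e-01,
        -1.42829611e-01],
       [ 0.00000000e+00,  0.00000000e+00,  0.00000000e+00,
         1.00000000e+00]])}
{'time': 0.1, 'qpos': array([-1.30502004e+00,  2.87121248e-01,  1.57806645e+00,  2.28202802e-05,
        1.27861350e+00, -1.50012599e-01]), 'dq': array([ 5.56521530e-05, -1.49457836e-03, -5.63224173e-03, -1.55638452e-03,
        1.91728971e-03,  1.65913336e-04]), 'joint_efforts': array([ 7.11001758e-04, -4.07299805e+01, -2.93699026e+01, -1.02775618e-04,
        3.42037354e-03, -1.03182478e-05]), 'eef_pos': array([ 0.27250233, -0.61688124,  0.23003664]), 'tcp_rot': array([ 9.78467755e-01,  2.06396784e-01, -5.29770232e-05, -1.10305509e-03]), 'contact_force': array([ 0.26644795, -0.05252832,  0.30823894]), 'wrist_torque': array([-0.01328138, -0.00378634, -0.03863238]), 'opening': 1.002002323194998}
```

View pics/scene0.png

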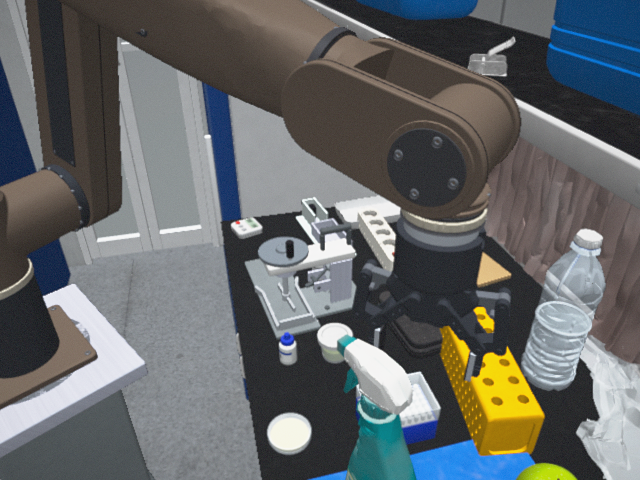

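View pics/side0.png

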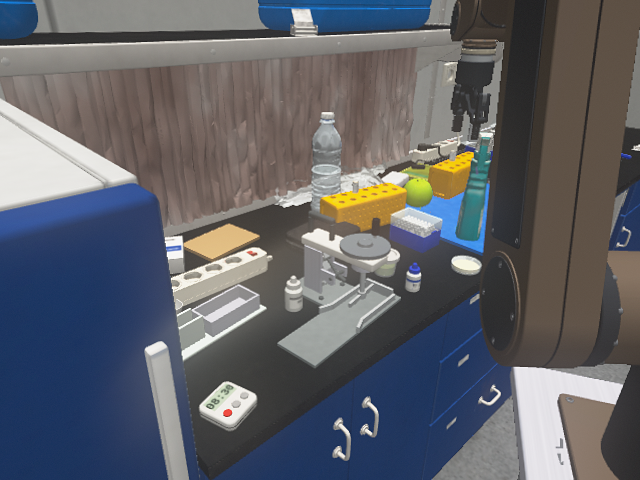

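View pics/wrist0.png

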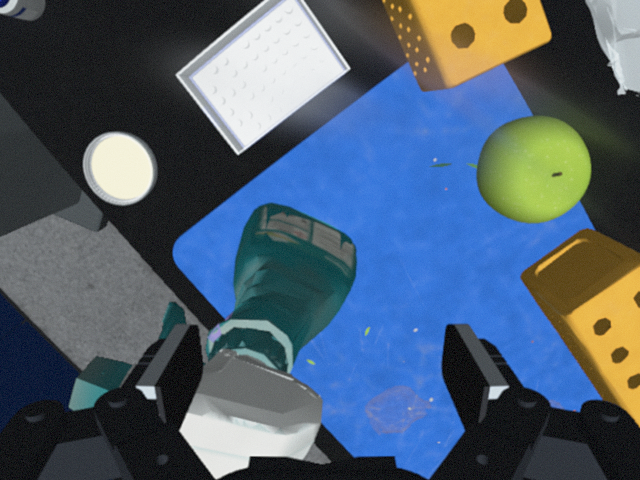

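The scene camera shows the stand near (300,270), with the cradle hidden behind the gripper. The side camera shows the stand around (345,290), the knob at (375,240), the mid bottle at (293,293) and part of the cradle at (225,315). I'll zoom in to measure.

```bash
python3 - <<'E'
from h import *
s,c,C=load('scene0'); S=load('side0')
a=cv2.resize(c['frame'][180:380,210:410,::-1],None,fx=4,fy=3,interpolation=2); cv2.imwrite('pics/z1.png',cv2.resize(c['frame'][190:380,215:405,::-1],(600,600),interpolation=2))
cv2.imwrite('pics/z2.png',cv2.resize(S[1]['frame'][215:375,160:410,::-1],(800,512),interpolation=2))
for px in [(283,250)]: print('wheel scene',onz(C,px,.137))
print('wheel side',onz(S[2],(364,246),.137))
print('knob top', onz(S[2],(375,236),.174), onz(C,(290,241),.174))
E
```

```text
wheel scene [ 0.40874352 -0.23062888  0.137     ]
wheel side [ 0.41221351 -0.21819554  0.137     ]
knob top [ 0.38986534 -0.1880394   0.174     ] [ 0.39941217 -0.26261889  0.174     ]
```

View pics/z1.png

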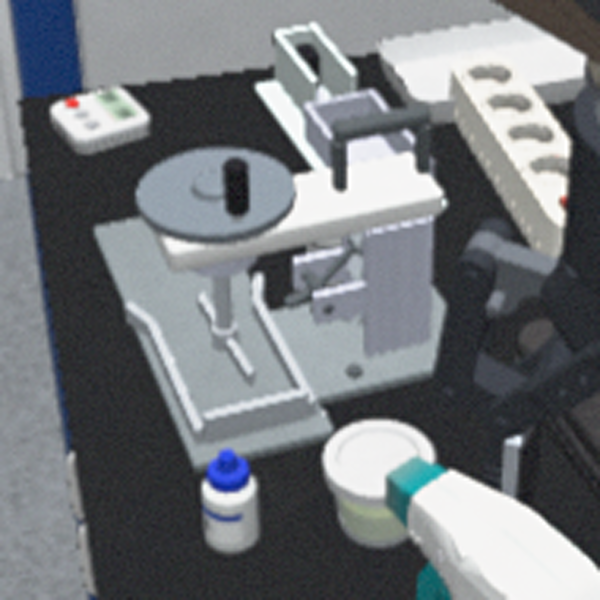

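View pics/z2.png

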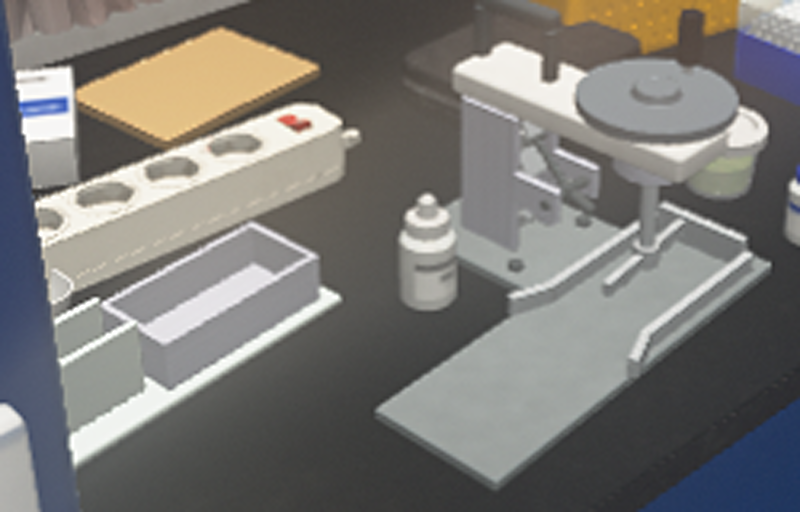

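```bash
cat > fit.py <<'E'
from h import *
from scipy.optimize import least_squares
def fit(obs,x0):  # obs: list (C,px,local xyz); reprojection fit
    def pose(v): 
        c,s_=np.cos(v[2]),np.sin(v[2]); return np.array([[c,-s_,0],[s_,c,0],[0,0,1]]),np.array([v[0],v[1],0])
    def res(v):
        Rm,t=pose(v); return np.concatenate([proj(C,Rm@np.array(l)+t)[0]-px for C,px,l in obs])
    r=least_squares(res,x0,loss='soft_l1'); print('pose',r.x.round(4),'res',r.fun.reshape(-1,2).round(1).tolist()); return r.x
E
python3 - <<'E'
from fit import *
C=load('scene0')[2];S=load('side0')[2]
z1=lambda x,y:(215+x/600*190-.3,190+y/600*190-.3); z2=lambda x,y:(160+x/3.2-.3,215+y/3.2-.3)
pl=[(S,z2(378,410),(-.18,.042,.008)),(S,z2(497,486),(-.18,-.042,.008)),(S,z2(770,264),(.075,-.042,.008)),
(C,z1(95,227),(-.18,-.042,.008)),(C,z1(200,466),(.075,-.042,.008)),(C,z1(332,428),(.075,.042,.008)),
(S,z2(657,103),(0,0,.137)),(C,z1(216,192),(0,0,.137))]
fit(pl[:3],[.42,-.22,-1.5]);fit(pl[3:6],[.42,-.22,-1.5]);fit(pl,[.42,-.22,-1.5])
for n,b in (('S',pl[:3]),('C',pl[3:6])): print([onz(c,p,l[2]).round(3).tolist() for c,p,l in b])
bt=[(250,225),(318,258),(170,344),(105,300)]
for p in bt: print('rim',onz(S,z2(*p),.036).round(4))
print('dockcorner',onz(S,z2(340,295),.006).round(4))
E
```

```text
pose [ 0.4126 -0.2242 -1.9747] res [[-1.1, 0.4], [0.4, -0.4], [0.4, -0.1]]
pose [ 0.4114 -0.2304 -1.9832] res [[-0.4, -0.6], [-0.8, -0.2], [2.1, 0.4]]
pose [ 0.412  -0.2267 -1.9798] res [[-0.5, -0.8], [0.7, -1.5], [1.0, -0.6], [-1.4, -1.3], [-1.7, -1.3], [1.0, -0.8], [0.1, -3.0], [-0.2, -2.1]]
[[0.521, -0.077, 0.008], [0.445, -0.041, 0.008], [0.345, -0.276, 0.008]]
[[0.444, -0.051, 0.008], [0.344, -0.284, 0.008], [0.418, -0.312, 0.008]]
rim [ 0.6403 -0.1788  0.036 ]
rim [ 0.5885 -0.1589  0.036 ]
rim [ 0.6294 -0.0615  0.036 ]
rim [ 0.6816 -0.086   0.036 ]
dockcorner [ 0.5801 -0.1685  0.006 ]
```

```bash
cat >> h.py <<'E'
def yawx():
    m=R.from_quat(get_state()['tcp_rot']).as_matrix(); return np.degrees(np.arctan2(m[1,0],m[0,0]))
def rel(p,yaw_deg,s=None):
    s=s or get_state(); r0=R.from_quat(s['tcp_rot']); y=np.radians(yaw_deg)
    x=np.array([np.cos(y),np.sin(y),0]);z=np.array([0,0,-1.]);r1=R.from_matrix(np.c_[x,np.cross(z,x),z])
    print('t',round(s['time'],2),'turn',(r0.inv()*r1).as_rotvec().round(4).tolist(),'shift',r0.inv().apply(np.array(p)-s['eef_pos']).round(4).tolist())
E
python3 - <<'E'
from h import *
C=load('side0')[2]
print('wall', onz(C,(290,195),0),onz(C,(60,228),0))
s=get_state();rel(s['eef_pos']+[0,0,.07],-23.4);rel([.50,-.23,.30],-23.4)
E
```

```text
wall [ 0.73834135 -0.73626647  0.        ] [ 1.19938735 -0.33584989  0.        ]
t 0.15 turn [-0.0019, 0.0005, 0.8242] shift [0.0, -0.0001, -0.07]
t 0.15 turn [-0.0019, 0.0005, 0.8242] shift [0.3644, -0.2623, -0.0692]
```

arm_command(steps=[[[0,0,0],[0,0,-0.06],1],[[0,0,0.16],[0.03,-0.02,-0.075],1],[[0,0,0.32],[0.08,-0.06,-0.075],1],[[0,0,0.48],[0.13,-0.1,-0.075],1],[[0,0,0.64],[0.18,-0.135,-0.075],1],[[0,0,0.8],[0.23,-0.17,-0.075],1],[[0,0,0.824],[0.28,-0.205,-0.075],1],[[0,0,0.824],[0.33,-0.24,-0.07],1],[[0,0,0.824],[0.364,-0.262,-0.07],1],[[0,0,0.824],[0.364,-0.262,-0.07],1],[[0,0,0.824],[0.364,-0.262,-0.07],1]])

```text
time: 1.52
eef_pos: [0.4995, -0.2307, 0.3006]
tcp_rot: [0.979, -0.203, -0.001, -0.001]
contact_force: [-0.0, -0.5, 1.6]
opening: 0.999
```

```bash
python3 - <<'E'
from h import *
for n in ['wrist','scene','side']:
    s,c=snap(n,n+'1')
print(s['time'],s['eef_pos'],s['qpos'],s['contact_force'],yawx())
E
```

```text
1.625 [ 0.49919781 -0.23138072  0.30065649] [-6.18856593e-01 -3.59741593e-02  1.80520844e+00  8.89028814e-04
  1.37407641e+00  1.36144216e+00] [-0.34886588 -0.10144443 -0.20367863] -23.494380983416196
```

View pics/wrist1.png

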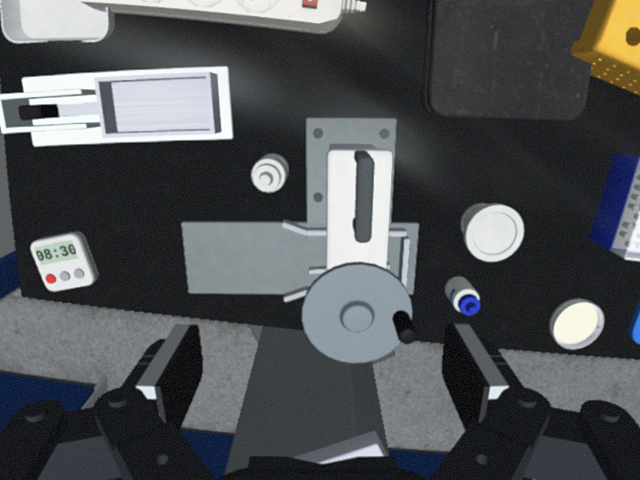

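View pics/scene1.png

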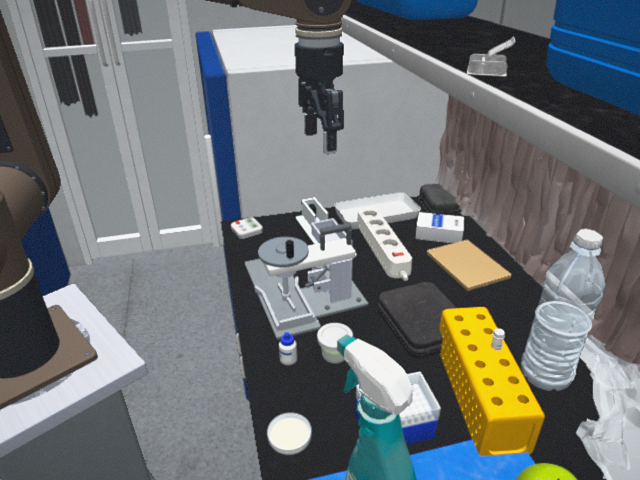

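Wrist view: wheel centre about (357,313), knob (403,327), lift bar (364,152)-(364,240), bed plate's left end (183,223)-(189,293), boat tray (97-220, 73-140), mid bottle (268,173), cup (492,232), side bottle (465,298). I'll zoom for precise points.

```bash
python3 - <<'E'
from h import *
f=load('wrist1')[1]['frame'][:,:,::-1]
cv2.imwrite('pics/w1a.png',cv2.resize(f[50:160,0:240],(800,367),interpolation=2))
cv2.imwrite('pics/w1b.png',cv2.resize(f[110:380,170:430],(578,600),interpolation=2))
E
```

```text
(no output)
```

View pics/w1a.png

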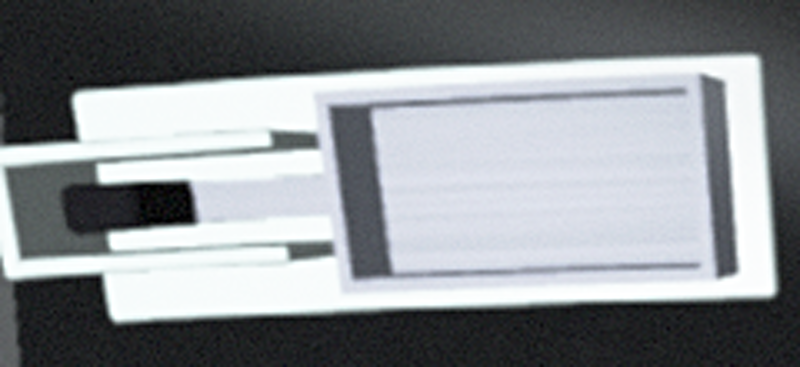

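View pics/w1b.png

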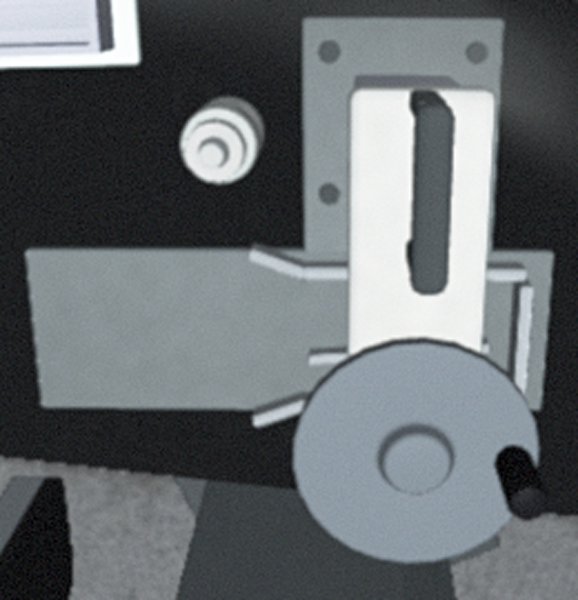

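```bash
python3 - <<'E'
from fit import *
C=load('scene1')[2];S=load('side1')[2];W=load('wrist1')[2]
z1=lambda x,y:(215+x/600*190-.3,190+y/600*190-.3); z2=lambda x,y:(160+x/3.2-.3,215+y/3.2-.3)
b=lambda x,y:(170+x/2.223-.3,110+y/2.223-.3); a=lambda x,y:(x/3.333-.3,50+y/3.333-.3)
w=[(W,b(27,249),(-.18,.042,.008)),(W,b(43,408),(-.18,-.042,.008)),(W,b(553,253),(.075,.042,.008)),(W,b(541,408),(.075,-.042,.008))]
pl=[(S,z2(378,410),(-.18,.042,.008)),(S,z2(497,486),(-.18,-.042,.008)),(S,z2(770,264),(.075,-.042,.008)),
(C,z1(95,227),(-.18,-.042,.008)),(C,z1(200,466),(.075,-.042,.008)),(C,z1(332,428),(.075,.042,.008))]
x0=[.412,-.227,-1.98]
fit(w,x0); v=fit(w+pl,x0)
for n,p,z in [('wheel',(416,451),.137),('bar',(434,199),.164),('barA',(433,97),.164),('barB',(431,294),.164),('knobtop',(527,503),.174)]:
    P=onz(W,b(*p),z); c,s_=np.cos(v[2]),np.sin(v[2]); d=P[:2]-v[:2]; print(n,P.round(4),'local',(c*d[0]+s_*d[1]).round(4),(-s_*d[0]+c*d[1]).round(4))
bo=[(W,a(317,93),(-.055,.028,.036)),(W,a(342,292),(-.055,-.028,.036)),(W,a(700,75),(.055,.028,.036)),(W,a(718,278),(.055,-.028,.036))]
B0=[.635,-.121,-1.975]
bs=[(S,z2(250,225),(.055,.028,.036)),(S,z2(318,258),(.055,-.028,.036)),(S,z2(105,300),(-.055,.028,.036))]
fit(bo,B0);fit(bs,B0);fit(bo+bs,B0)
for n,p,z in [('mid',(268,175),.05),('cup',(492,232),.045),('side',(468,305),.055)]: print(n,onz(W,p,z))
E
```

```text
pose [ 0.4123 -0.2244 -1.9832] res [[-0.9, 0.1], [-0.6, 0.0], [1.0, -0.8], [0.5, 1.2]]
pose [ 0.4124 -0.2249 -1.9812] res [[-0.6, 0.2], [-0.1, 0.1], [1.3, -1.1], [1.0, 0.9], [-1.2, -0.3], [0.0, -0.9], [0.7, -0.2], [-1.7, -1.7], [-2.3, -2.0], [0.4, -1.3]]
wheel [ 0.415  -0.2248  0.137 ] local -0.0011 0.0024
bar [ 0.5055 -0.2647  0.164 ] local -0.0006 0.1012
barA [ 0.5339 -0.2757  0.164 ] local -0.0019 0.1317
barB [ 0.4778 -0.2527  0.164 ] local -0.0006 0.0711
knobtop [ 0.4019 -0.2556  0.174 ] local 0.0323 0.0027
pose [ 0.6353 -0.1196 -1.9631] res [[-0.8, -0.6], [0.2, 0.7], [0.5, -0.8], [-0.0, 1.0]]
pose [ 0.6354 -0.1207 -1.9606] res [[0.8, -0.9], [0.4, -0.6], [-2.0, 1.7]]
pose [ 0.6353 -0.1197 -1.9631] res [[-0.8, -0.6], [0.3, 0.7], [0.5, -0.8], [0.0, 0.9], [0.7, -0.6], [0.3, -0.3], [-2.3, 2.0]]
mid [ 0.53475453 -0.19141032  0.05      ]
cup [ 0.39599236 -0.36979168  0.045     ]
side [ 0.33467018 -0.32244926  0.055     ]
```

```bash
python3 -c "
from h import *
rel([.505,-.2645,.20],-23.56);rel([.505,-.2645,.140],-23.56)"
```

```text
t 1.68 turn [-0.0013, 0.0014, 0.0011] shift [0.0186, 0.0281, 0.1007]
t 1.68 turn [-0.0013, 0.0014, 0.0011] shift [0.0187, 0.0281, 0.1607]
```

arm_command(steps=[[[0,0,0],[0.0186,0.028,0.04],0.1],[[0,0,0],[0.0186,0.028,0.09],0.1],[[0,0,0],[0.0186,0.028,0.125],0.1],[[0,0,0],[0.0186,0.028,0.145],0.1],[[0,0,0],[0.0186,0.028,0.16],0.1],[[0,0,0],[0.0186,0.028,0.16],0.1],[[0,0,0],[0.0186,0.028,0.16],0.1]], force=40)

```text
time: 2.55
eef_pos: [0.5058, -0.265, 0.1423]
tcp_rot: [0.979, -0.204, 0.001, -0.0]
contact_force: [0.1, -0.8, 0.8]
opening: 0.547
```

```bash
python3 - <<'E'
from h import *
for n in ['wrist','scene']:
    s,c=snap(n,n+'2')
print(s['time'],s['eef_pos'],s['contact_force'],s['opening'],yawx())
f=load('wrist2')[1]['frame'][:,:,::-1];g=load('scene2')[1]['frame'][160:360,200:440,::-1]
cv2.imwrite('pics/m2.png',np.hstack([cv2.resize(f,(400,300)),cv2.resize(g,(360,300),interpolation=2)]))
E
```

```text
2.6 [ 0.50585422 -0.26496831  0.14238632] [-0.03551888 -0.21292685 -0.69050938] 0.5524909368432198 -23.485824639259814
```

View pics/m2.png

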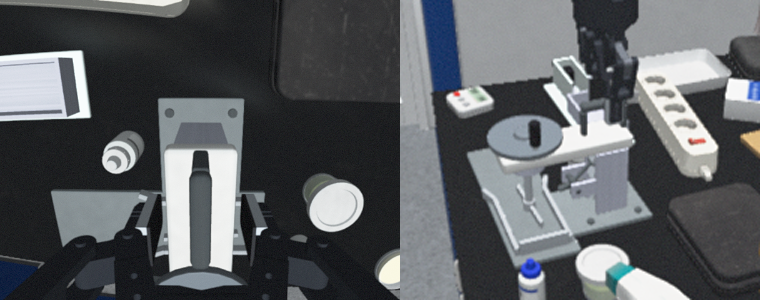

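The bar sits centred between the fingers (wrist view, bar at x≈200 of 133–252), so I'll close.

arm_command(steps=[[[0,0,0],[0,0,0.001],-1],[[0,0,0],[0,0,0.001],-1],[[0,0,0],[0,0,0.001],-1],[[0,0,0],[0,0,0.001],-1],[[0,0,0],[0,0,0.001],-1],[[0,0,0],[0,0,0.001],-1]], force=50)

```text
time: 3.4
eef_pos: [0.5063, -0.2647, 0.142]
tcp_rot: [0.979, -0.204, 0.001, -0.0]
contact_force: [0.1, 3.9, 5.2]
opening: 0.127
```

arm_command(steps=[[[0,0,0],[0,0,-0.006],-1],[[0,0,0],[0,0,-0.012],-1],[[0,0,0],[0,0,-0.018],-1],[[0,0,0],[0,0,-0.024],-1],[[0,0,0],[0,0,-0.028],-1],[[0,0,0],[0,0,-0.03],-1],[[0,0,0],[0,0,-0.031],-1],[[0,0,0],[0,0,-0.031],-1],[[0,0,0],[0,0,-0.031],-1]])

```text
time: 4.53
eef_pos: [0.5062, -0.2646, 0.171]
tcp_rot: [0.979, -0.204, 0.001, -0.001]
contact_force: [5.9, -1.4, -6.2]
opening: 0.13
```

```bash
python3 - <<'E'
from h import *
for n in ['scene','wrist']: s,c=snap(n,n+'3')
print(s['time'],s['eef_pos'],s['contact_force'],s['opening'],yawx())
g=load('scene3')[1]['frame'][160:360,200:440,::-1];cv2.imwrite('pics/m3.png',cv2.resize(g,(720,600),interpolation=2))
E
```

```text
4.575 [ 0.5062293  -0.26463191  0.17097058] [ 6.27265833 -0.4902642  -6.44938801] 0.12657416609208064 -23.509495141659123
```

View pics/m3.png

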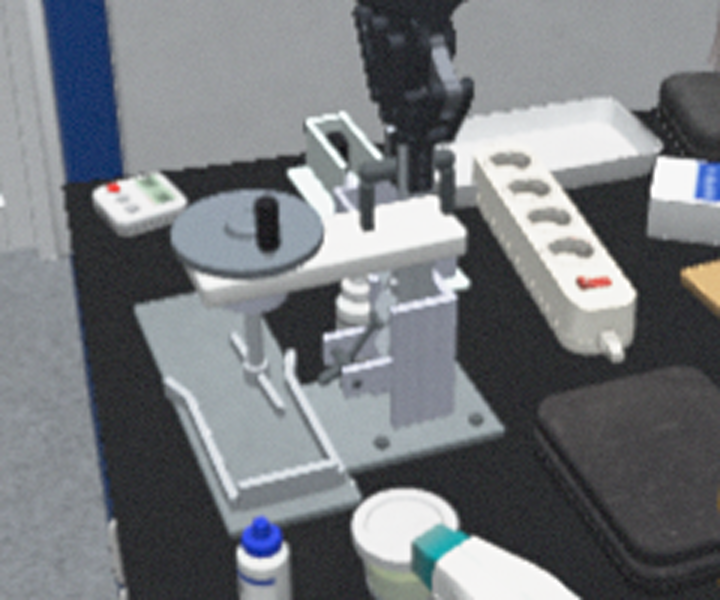

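arm_command(steps=[[[0,0,0],[0,0,-0.002],-1],[[0,0,0],[0,0,-0.0035],-1],[[0,0,0],[0,0,-0.0035],-1],[[0,0,0],[0,0,-0.0035],-1],[[0,0,0],[0,0,-0.002],-1],[[0,0,0],[0,0,0.0],-1],[[0,0,0],[0,0,0.001],-1],[[0,0,0],[0,0,0.002],-1],[[0,0,0],[0,0,0.003],-1],[[0,0,0],[0,0,0.003],-1]])

```text
time: 5.88
eef_pos: [0.5063, -0.2646, 0.1691]
tcp_rot: [0.979, -0.204, 0.002, -0.0]
contact_force: [-0.1, 2.3, 3.0]
opening: 0.125
```

Wrist force flipped from -6 N to +3 N at +27 mm, so the pawl appears to be holding. I'll open and rise clear.

arm_command(steps=[[[0,0,0],[0,0,-0.001],0.1],[[0,0,0],[0,0,-0.001],0.1],[[0,0,0],[0,0,-0.001],0.1],[[0,0,0],[0,0,-0.001],0.1],[[0,0,0],[0,0,-0.04],0.1],[[0,0,0],[0,0,-0.09],0.5],[[0,0,0],[0,0,-0.13],1],[[0,0,0],[0,0,-0.13],1]])

```text
time: 6.88
eef_pos: [0.5074, -0.2658, 0.304]
tcp_rot: [0.979, -0.204, 0.005, 0.002]
contact_force: [1.4, -0.3, 0.2]
opening: 1.001
```

```bash
python3 - <<'E'
from h import *
for n in ['scene','side','wrist']: s,c=snap(n,n+'4')
print(s['time'],s['eef_pos'],s['contact_force'],s['opening'],yawx())
g=load('scene4')[1]['frame'][190:340,220:370,::-1];f=load('side4')[1]['frame'][200:350,270:420,::-1]
cv2.imwrite('pics/m4.png',np.hstack([cv2.resize(x,(400,400),interpolation=2) for x in (g,f)]))
rel([.6353,-.1197,.20],67.5)
E
```

```text
6.975 [ 0.50571327 -0.26459949  0.29869469] [-0.12930083  0.785257   -0.18607141] 1.0038222926618385 -23.5004611575439
t 7.03 turn [-0.0015, -0.0018, -1.5883] shift [0.0616, -0.1842, 0.0978]
```

View pics/m4.png

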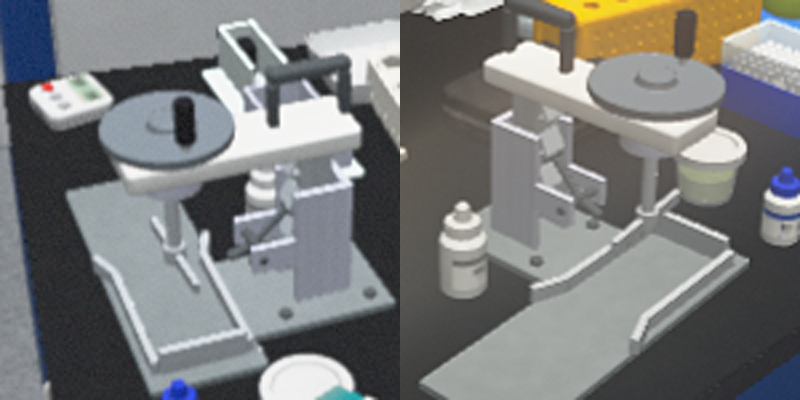

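View pics/wrist4.png

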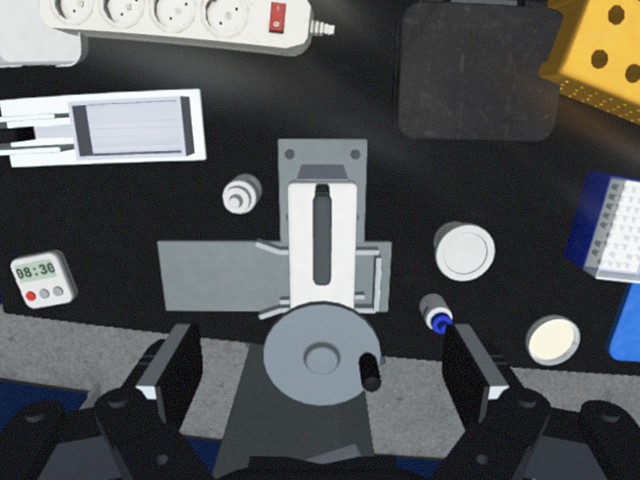

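Head hangs clear of the column top: the pawl is in and the bar is free. Next, over to the boat.

arm_command(steps=[[[0,0,-0.18],[0.0,-0.02,-0.0],1],[[0,0,-0.36],[0.01,-0.05,0.0],1],[[0,0,-0.54],[0.02,-0.08,0.0],1],[[0,0,-0.72],[0.03,-0.11,0.01],1],[[0,0,-0.9],[0.04,-0.14,0.03],1],[[0,0,-1.08],[0.05,-0.17,0.05],1],[[0,0,-1.26],[0.0616,-0.184,0.07],1],[[0,0,-1.44],[0.0616,-0.184,0.09],1],[[0,0,-1.588],[0.0616,-0.184,0.098],1],[[0,0,-1.588],[0.0616,-0.184,0.098],1],[[0,0,-1.588],[0.0616,-0.184,0.098],1]])

```text
time: 8.4
eef_pos: [0.6349, -0.1199, 0.199]
tcp_rot: [0.832, 0.555, 0.0, -0.001]
contact_force: [0.5, -0.9, 1.0]
opening: 1.0
```

```bash
python3 - <<'E'
from h import *
for n in ['wrist']: s,c=snap(n,n+'5')
print(s['time'],s['eef_pos'],s['qpos'],s['contact_force'],s['opening'],yawx())
rel([.6353,-.1197,.02],67.5);rel([.6353,-.1197,.006],67.5)
E
```

```text
8.4 [ 0.63490496 -0.11987977  0.1989732 ] [-0.3441902   0.25075755  1.68044748  0.00210015  1.21143162  0.05028892] [ 0.45853409 -0.92526534  1.02967811] 0.9999802637679973 67.38234184277049
t 8.45 turn [-0.0, -0.002, -0.0021] shift [-0.0001, -0.0, 0.1796]
t 8.45 turn [-0.0, -0.002, -0.0021] shift [-0.0001, -0.0, 0.1936]
```

View pics/wrist5.png

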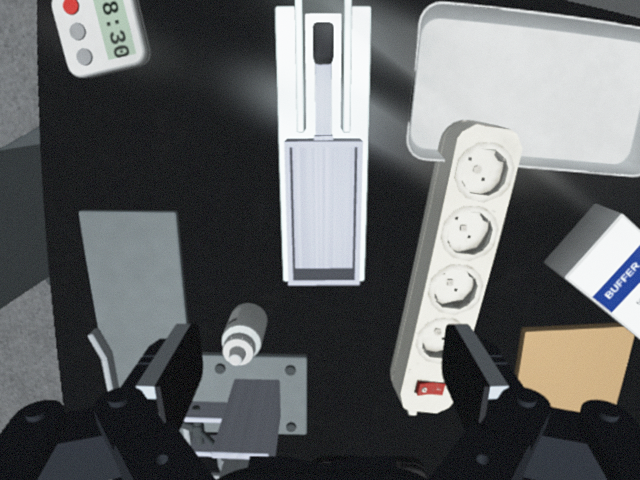

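```bash
python3 - <<'E'
from fit import *
W=load('wrist5')[2]
f=load('wrist5')[1]['frame'][:,:,::-1]
cv2.imwrite('pics/w5.png',cv2.resize(f[120:300,260:440],(600,600),interpolation=2))
bo=[(W,(285,141),(-.055,-.028,.036)),(W,(362,139),(-.055,.028,.036)),(W,(285,284),(.055,-.028,.036)),(W,(361,283),(.055,.028,.036))]
fit(bo,[.635,-.12,-1.963])
E
```

```text
pose [ 0.6363 -0.1185 -1.9545] res [[-1.7, -0.7], [0.7, 0.4], [3.7, -0.0], [-0.8, 0.2]]
```

View pics/w5.png

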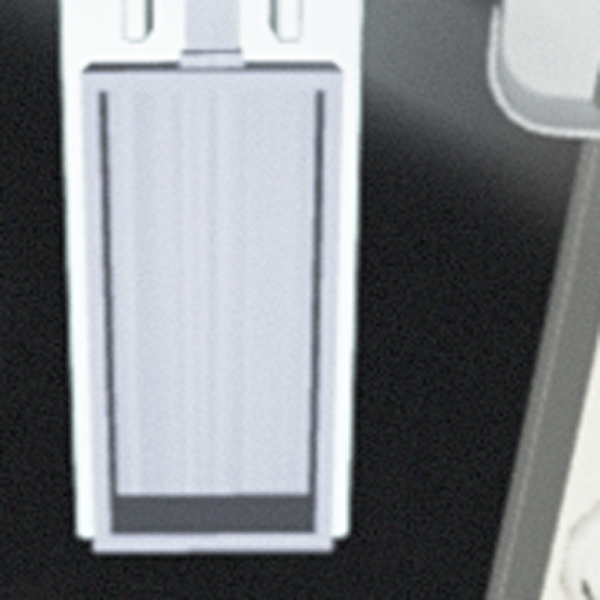

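arm_command(steps=[[[0,0,0],[0,0,0.05],0.75],[[0,0,0],[0,0,0.1],0.75],[[0,0,0],[0,0,0.14],0.75],[[0,0,0],[0,0,0.165],0.75],[[0,0,0],[0,0,0.18],0.75],[[0,0,0],[0,0,0.191],0.75],[[0,0,0],[0,0,0.194],0.75],[[0,0,0],[0,0,0.194],0.75]], force=40)

```text
time: 9.45
eef_pos: [0.6359, -0.1198, 0.0065]
tcp_rot: [0.832, 0.555, 0.001, 0.0]
contact_force: [0.7, 0.2, 0.4]
opening: 0.877
```

```bash
python3 - <<'E'
from h import *
for n in ['wrist','side']: s,c=snap(n,n+'6')
print(s['time'],s['eef_pos'],s['contact_force'],s['opening'],yawx())
f=load('wrist6')[1]['frame'][:,:,::-1];g=load('side6')[1]['frame'][200:350,150:350,::-1]
cv2.imwrite('pics/m6.png',np.hstack([cv2.resize(f,(400,300)),cv2.resize(g,(400,300),interpolation=2)]))
E
```

```text
9.5 [ 0.63608071 -0.11987251  0.00668167] [0.32214252 0.15847994 0.36500988] 0.8791715603153689 67.37435840482809
```

View pics/m6.png

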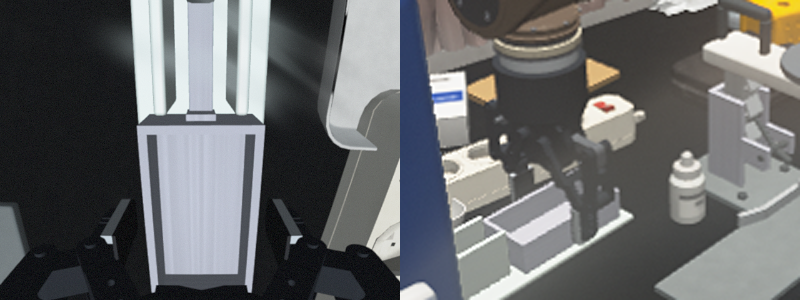

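Tray is centred between the pads; closing.

arm_command(steps=[[[0,0,0],[0,0,0],-1],[[0,0,0],[0,0,0],-1],[[0,0,0],[0,0,0],-1],[[0,0,0],[0,0,0],-1],[[0,0,0],[0,0,0],-1],[[0,0,0],[0,0,-0.01],-1],[[0,0,0],[0,0,-0.03],-1],[[0,0,0],[0,0,-0.06],-1],[[0,0,0],[0,0,-0.09],-1],[[0,0,0],[0,0,-0.1],-1],[[0,0,0],[0,0,-0.1],-1]], force=50)

```text
time: 10.92
eef_pos: [0.6361, -0.1201, 0.1076]
tcp_rot: [0.832, 0.555, 0.002, 0.001]
contact_force: [0.6, 0.1, -2.3]
opening: 0.647
```

```bash
python3 - <<'E'
from h import *
for n in ['wrist','side']: s,c=snap(n,n+'7')
print(s['time'],s['eef_pos'],s['contact_force'],s['wrist_torque'],s['opening'],yawx())
f=load('wrist7')[1]['frame'][:,:,::-1];g=load('side7')[1]['frame'][150:350,130:350,::-1]
cv2.imwrite('pics/m7.png',np.hstack([cv2.resize(f,(400,300)),cv2.resize(g,(400,364),interpolation=2)[:300]]))
a=-1.982;st=np.array([.4128,-.2245])
for x in (-.127,-.128): print(st+x*np.array([np.cos(a),np.sin(a)]))
rel([.4635,-.1082,.10],66.44)
E
```

```text
10.975 [ 0.6353006  -0.1198197   0.10615138] [ 0.29156388 -0.34911491 -2.24662179] [-0.03305715 -0.00212637  0.03145341] 0.6437983610647352 67.37816921939086
[ 0.46356354 -0.10808667]
[ 0.46396326 -0.10717003]
t 11.03 turn [-0.0007, -0.0019, 0.0164] shift [-0.0553, -0.1626, 0.0053]
```

View pics/m7.png

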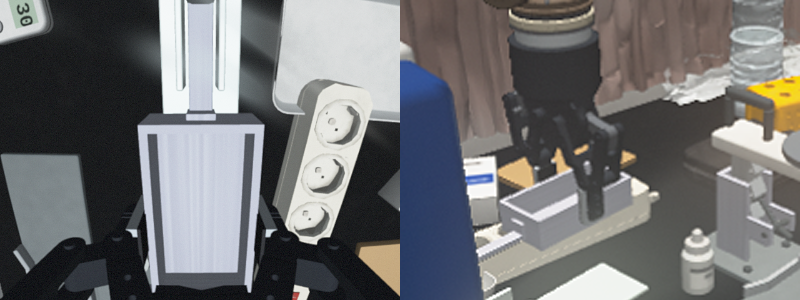

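arm_command(steps=[[[0,0,0.008],[-0.01,-0.03,-0.02],-1],[[0,0,0.016],[-0.025,-0.07,-0.02],-1],[[0,0,0.016],[-0.04,-0.115,-0.02],-1],[[0,0,0.016],[-0.05,-0.15,-0.015],-1],[[0,0,0.016],[-0.0545,-0.1625,0.0],-1],[[0,0,0.016],[-0.0545,-0.1625,0.02],-1],[[0,0,0.016],[-0.0545,-0.1625,0.045],-1],[[0,0,0.016],[-0.0545,-0.1625,0.065],-1],[[0,0,0.016],[-0.0545,-0.1625,0.065],-1],[[0,0,0.016],[-0.0545,-0.1625,0.065],-1]])

```text
time: 12.28
eef_pos: [0.4639, -0.1073, 0.0403]
tcp_rot: [0.836, 0.548, 0.001, -0.001]
contact_force: [-0.0, 0.2, -2.0]
opening: 0.648
```

```bash
python3 - <<'E'
from fit import *
for n in ['wrist','side','scene']: s,c=snap(n,n+'8')
print(s['time'],s['eef_pos'],s['contact_force'],s['opening'],yawx())
f=load('wrist8')[1]['frame'][:,:,::-1];g=load('side8')[1]['frame'][200:400,250:470,::-1]
cv2.imwrite('pics/m8.png',np.hstack([cv2.resize(f,(400,300)),cv2.resize(g,(400,364),interpolation=2)[:300]]))
rel([.4637,-.1077,.012],66.44)
E
```

```text
12.375 [ 0.46457966 -0.10761941  0.04115617] [ 0.92074766 -0.57155344 -2.26277308] 0.6447534787618193 66.46195730333517
t 12.43 turn [0.0012, -0.0019, 0.0004] shift [-0.0005, -0.0008, 0.0292]
```

View pics/m8.png

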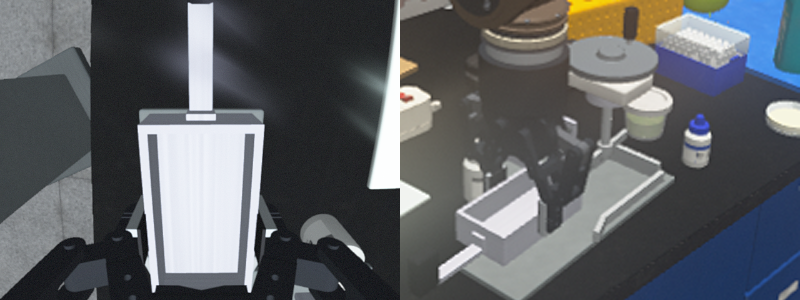

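arm_command(steps=[[[0,0,0],[-0.0005,-0.001,0.015],-1],[[0,0,0],[-0.0005,-0.001,0.026],-1],[[0,0,0],[-0.0005,-0.001,0.03],-1],[[0,0,0],[-0.0005,-0.001,0.0315],-1],[[0,0,0],[-0.0005,-0.001,0.033],-1],[[0,0,0],[-0.0005,-0.001,0.033],-1]])

```text
time: 13.18
eef_pos: [0.4627, -0.1073, 0.0099]
tcp_rot: [0.836, 0.548, -0.0, -0.002]
contact_force: [-9.8, 4.3, 17.7]
opening: 0.646
```

Contact with the bed; easing off and releasing.

arm_command(steps=[[[0,0,0],[0,0,-0.001],-1],[[0,0,0],[0,0,-0.001],0.75],[[0,0,0],[0,0,-0.001],0.75],[[0,0,0],[0,0,-0.001],0.75],[[0,0,0],[0,0,-0.001],0.75],[[0,0,0],[0,0,-0.03],0.75],[[0,0,0],[0,0,-0.08],0.75],[[0,0,0],[0,0,-0.13],0.75],[[0,0,0],[0,0,-0.17],0.4],[[0,0,0],[0,0,-0.17],0.0],[[0,0,0],[0,0,-0.17],0.0]])

```text
time: 14.55
eef_pos: [0.4626, -0.1075, 0.1791]
tcp_rot: [0.836, 0.548, -0.001, -0.003]
contact_force: [-0.6, -0.3, -1.5]
opening: 0.499
```

```bash
python3 - <<'E'
from fit import *
for n in ['wrist','side','scene']: s,c=snap(n,n+'9')
print(s['time'],s['eef_pos'],s['contact_force'],s['opening'],yawx())
g=load('side9')[1]['frame'][200:400,220:440,::-1]
cv2.imwrite('pics/m9.png',cv2.resize(g,(660,600),interpolation=2))
E
```

```text
14.65 [ 0.46209872 -0.10728269  0.17796556] [ 0.23546585  0.12456386 -0.02796056] 0.5029744970735218 66.48094895396872
```

View pics/m9.png

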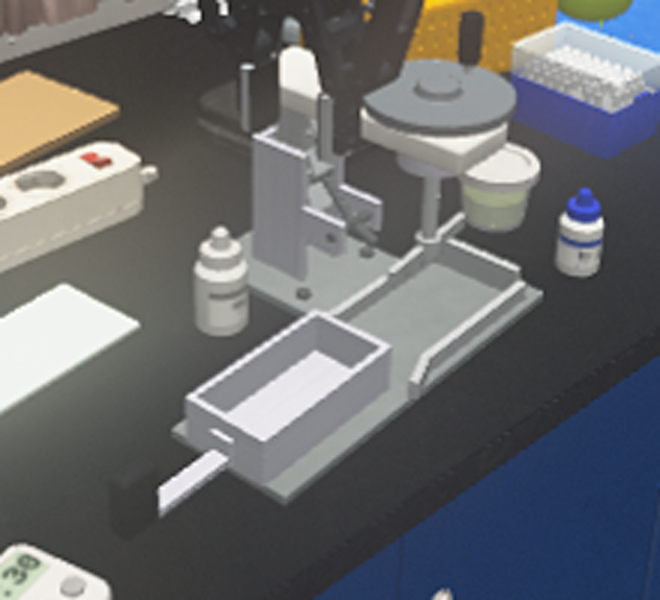

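View pics/wrist9.png

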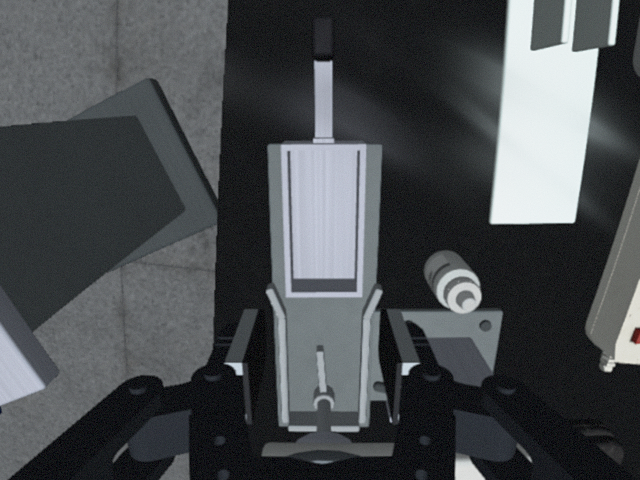

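```bash
python3 - <<'E'
from fit import *
W=load('wrist9')[2];f=load('wrist9')[1]['frame'][:,:,::-1]
cv2.imwrite('pics/w9.png',cv2.resize(f[0:310,220:430],(540,797),interpolation=2)[:600])
bo=[(W,(281.5,143),(-.055,-.028,.038)),(W,(367.5,143),(-.055,.028,.038)),(W,(286,296.5),(.055,-.028,.038)),(W,(363,296.5),(.055,.028,.038))]
v=fit(bo,[.4635,-.1077,-1.982])
u=np.array([np.cos(v[2]),np.sin(v[2])]);print('tail',v[:2]-.12*u)
p=proj(W,[[*(v[:2]-.12*u),.047],[*(v[:2]-.108*u),.047],[*(v[:2]-.132*u),.047]]);print(p)
a=-1.982;d=v[:2]-[.4128,-.2245];print('stand local',d@[np.cos(a),np.sin(a)],d@[-np.sin(a),np.cos(a)])
pl=[(W,(268,145),(-.18,-.042,.008)),(W,(381,145),(-.18,.042,.008))]
print(proj(W,[[.4128-.18*np.cos(a)-s*.042*np.sin(a),-.2245-.18*np.sin(a)+s*.042*np.cos(a),.008] for s in (-1,1)]))
E
```

```text
pose [ 0.4637 -0.1066 -1.9793] res [[0.3, 0.3], [-0.3, 0.2], [0.4, -0.4], [-0.4, -0.3]]
tail [0.5113888  0.00356506]
[[324.48613396  34.71577231]
 [324.49351396  55.81097461]
 [324.47711893  13.29101725]]
stand local -0.128461287724247 -0.00046814364904315377
[[267.48851164 144.45767619]
 [383.12756046 144.65263664]]
```

View pics/w9.png

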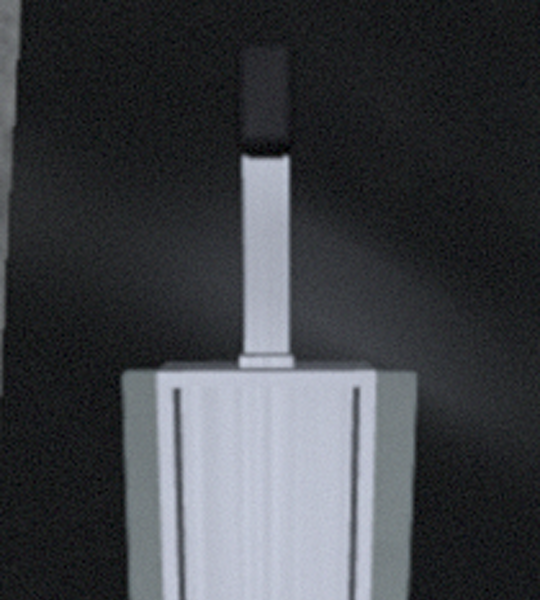

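```bash
python3 - <<'E'
from h import *
rel([.5114,.0036,.10],66.5);rel([.5114,.0036,.017],66.5)
E
```

```text
t 14.7 turn [-0.0078, -0.0017, -0.0003] shift [0.1212, 0.0015, 0.0782]
t 14.7 turn [-0.0078, -0.0017, -0.0003] shift [0.1211, 0.0022, 0.1612]
```

arm_command(steps=[[[-0.008,-0.002,0],[0.04,0.001,0.02],0],[[-0.008,-0.002,0],[0.09,0.001,0.05],0],[[-0.008,-0.002,0],[0.121,0.002,0.08],0],[[-0.008,-0.002,0],[0.121,0.002,0.1],0],[[-0.008,-0.002,0],[0.121,0.002,0.13],0],[[-0.008,-0.002,0],[0.121,0.002,0.155],0],[[-0.008,-0.002,0],[0.121,0.002,0.161],0],[[-0.008,-0.002,0],[0.121,0.002,0.161],0]], force=40)

```text
time: 15.7
eef_pos: [0.5107, 0.0037, 0.0166]
tcp_rot: [0.836, 0.548, -0.001, -0.0]
contact_force: [0.3, 0.2, 1.0]
opening: 0.499
```

```bash
python3 - <<'E'
from fit import *
for n in ['wrist','side']: s,c=snap(n,n+'10')
print(s['time'],s['eef_pos'],s['contact_force'],s['opening'],yawx())
f=load('wrist10')[1]['frame'][:,:,::-1];g=load('side10')[1]['frame'][200:400,180:400,::-1]
cv2.imwrite('pics/m10.png',np.hstack([cv2.resize(f,(400,300)),cv2.resize(g,(400,364),interpolation=2)[:300]]))
E
```

```text
15.75 [0.51150525 0.0034907  0.01743021] [-0.03734544 -0.47157261 -1.04831958] 0.5017690355027211 66.47696303201795
```

View pics/m10.png

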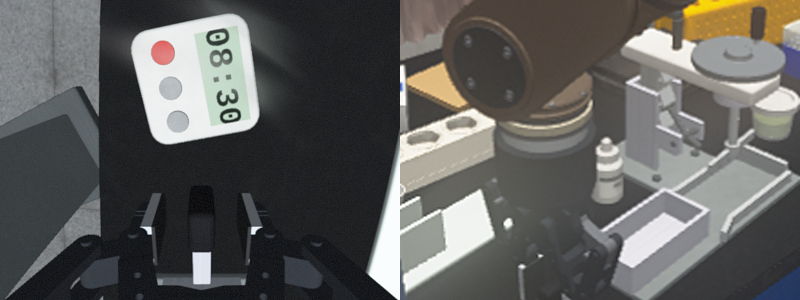

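The block is centred between the pads at about (201,210). I'll close, then slide in two stages.

arm_command(steps=[[[0,0,0],[0,0,0],-1],[[0,0,0],[0,0,0],-1],[[0,0,0],[0,0,0],-1],[[0,0,0],[0,0,0],-1],[[0,0,0],[0,0,0],-1],[[0,0,0],[-0.01,0,0],-1],[[0,0,0],[-0.025,0,0],-1],[[0,0,0],[-0.04,0,0],-1],[[0,0,0],[-0.055,0,0],-1],[[0,0,0],[-0.065,0,0],-1],[[0,0,0],[-0.065,0,0],-1]], force=40)

```text
time: 17.18
eef_pos: [0.4868, -0.057, 0.0189]
tcp_rot: [0.837, 0.548, 0.001, 0.002]
contact_force: [0.8, 0.5, 5.2]
opening: 0.155
```

```bash
python3 - <<'E'
from fit import *
for n in ['wrist','side']: s,c=snap(n,n+'11')
print(s['time'],s['eef_pos'],s['contact_force'],s['opening'],yawx())
a=-1.982;d=s['eef_pos'][:2]-[.4128,-.2245];print('stand local',d@[np.cos(a),np.sin(a)],d@[-np.sin(a),np.cos(a)])
f=load('wrist11')[1]['frame'][:,:,::-1];g=load('side11')[1]['frame'][200:400,220:440,::-1]
cv2.imwrite('pics/m11.png',np.hstack([cv2.resize(f,(400,300)),cv2.resize(g,(400,364),interpolation=2)[:300]]))
E
```

```text
17.225 [ 0.48682228 -0.05698224  0.0188477 ] [ 1.00450634 -1.30828746  5.38007692] 0.15407515435110844 66.50495862188723
stand local -0.18314120144285204 0.0008927927755305807
```

View pics/m11.png

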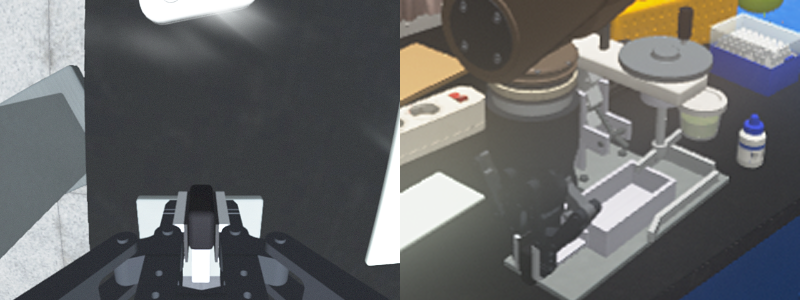

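arm_command(steps=[[[0,0,0],[-0.012,0,-0.0005],-1],[[0,0,0],[-0.026,0.0005,-0.0005],-1],[[0,0,0],[-0.04,0.0005,-0.0005],-1],[[0,0,0],[-0.05,0.0005,-0.0005],-1],[[0,0,0],[-0.055,0.0005,-0.0005],-1],[[0,0,0],[-0.058,0.0005,-0.0005],-1],[[0,0,0],[-0.06,0.0005,-0.0005],-1],[[0,0,0],[-0.06,0.0005,-0.0005],-1]])

```text
time: 18.27
eef_pos: [0.463, -0.1123, 0.0191]
tcp_rot: [0.836, 0.549, 0.0, 0.002]
contact_force: [0.6, -0.0, 0.7]
opening: 0.158
```

```bash
python3 - <<'E'
from fit import *
for n in ['scene','side']: s,c=snap(n,n+'12')
print(s['time'],s['eef_pos'],s['contact_force'],s['opening'],yawx())
a=-1.982;d=s['eef_pos'][:2]-[.4128,-.2245];print('stand local',d@[np.cos(a),np.sin(a)],d@[-np.sin(a),np.cos(a)])
f=load('scene12')[1]['frame'][210:350,220:370,::-1];g=load('side12')[1]['frame'][230:370,280:430,::-1]
cv2.imwrite('pics/m12.png',np.hstack([cv2.resize(f,(400,373),interpolation=2),cv2.resize(g,(400,373),interpolation=2)]))
E
```

```text
18.325 [ 0.4630339  -0.11225027  0.01914016] [0.00432157 0.19357018 0.69300434] 0.15584417428699446 66.55058568034687
stand local -0.12297177153526721 0.0011787473206738522
```

View pics/m12.png

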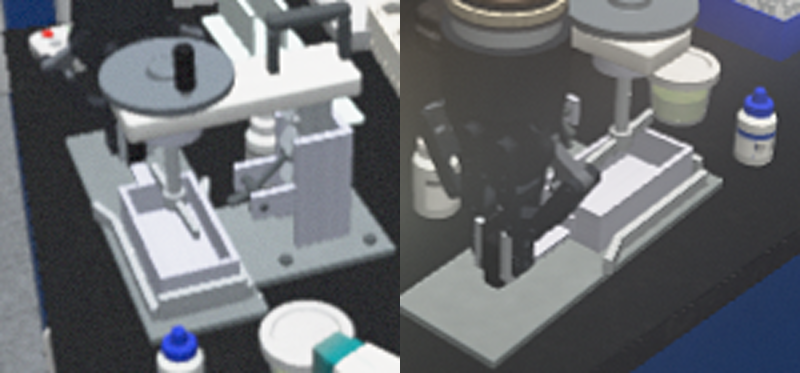

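Almost home, with a gap of about 3 mm. I'll creep in until contact shows.

arm_command(steps=[[[0,0,0],[-0.0015,0,0],-1],[[0,0,0],[-0.003,0,0],-1],[[0,0,0],[-0.004,0,0],-1],[[0,0,0],[-0.005,0,0],-1],[[0,0,0],[-0.005,0,0],-1]])

```text
time: 19.0
eef_pos: [0.4618, -0.1146, 0.0192]
tcp_rot: [0.836, 0.548, 0.002, 0.001]
contact_force: [5.5, 12.1, 1.8]
opening: 0.153
```

arm_command(steps=[[[0,0,0],[-0.0025,0,0],-1],[[0,0,0],[-0.003,0,0],-1],[[0,0,0],[-0.003,0,0],-1]])

```text
time: 19.38
eef_pos: [0.4618, -0.1146, 0.0195]
tcp_rot: [0.837, 0.548, 0.005, -0.001]
contact_force: [6.0, 14.5, 2.0]
opening: 0.156
```

```bash
python3 - <<'E'
from fit import *
for n in ['scene']: s,c=snap(n,n+'13')
print(s['time'],s['eef_pos'],s['contact_force'],s['opening'],yawx())
a=-1.982;d=s['eef_pos'][:2]-[.4128,-.2245];print('stand local',d@[np.cos(a),np.sin(a)],d@[-np.sin(a),np.cos(a)])
f=load('scene13')[1]['frame'][240:350,230:350,::-1]
cv2.imwrite('pics/m13.png',cv2.resize(f,(654,600),interpolation=2))
E
```

```text
19.375 [ 0.4617997  -0.11457815  0.01950646] [ 5.9614289  14.52761842  2.03304194] 0.15631349949357437 66.41441514325689
stand local -0.12034461635721243 0.000977913643714519
```

View pics/m13.png

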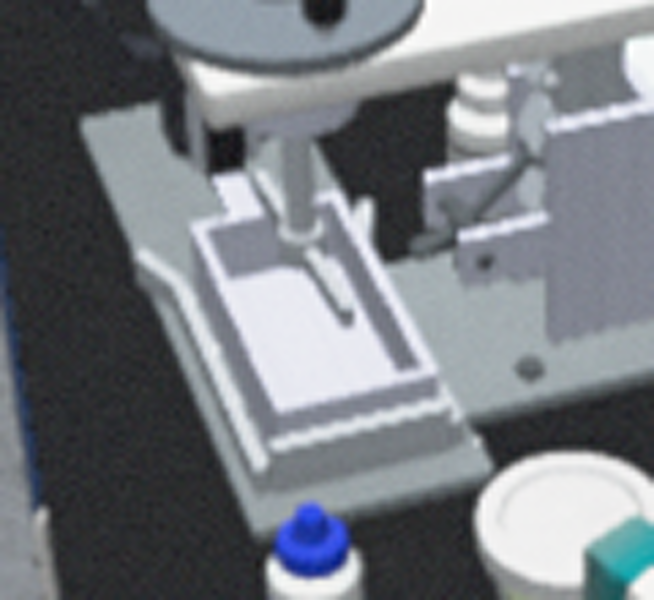

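arm_command(steps=[[[0,0,0],[0,0,0],-1],[[0,0,0],[0,0,0],0],[[0,0,0],[0,0,0],0],[[0,0,0],[0,0,0],0],[[0,0,0],[0,0,0],0],[[0,0,0],[0,0,-0.03],0],[[0,0,0],[0,0,-0.08],0],[[0,0,0],[0.02,0,-0.14],-0.3],[[0,0,0],[0.04,0,-0.2],-0.3],[[0,0,0],[0.06,0,-0.25],-0.3],[[0,0,0],[0.06,0,-0.25],-0.3],[[0,0,0],[0.06,0,-0.25],-0.3]])

```text
time: 20.92
eef_pos: [0.4836, -0.0612, 0.2693]
tcp_rot: [0.837, 0.548, 0.004, -0.001]
contact_force: [-0.4, 1.0, -0.5]
opening: 0.348
```

```bash
python3 - <<'E'
from fit import *
for n in ['scene','side','wrist']: s,c=snap(n,n+'14')
print(s['time'],s['eef_pos'],s['contact_force'],s['opening'],yawx(),s['qpos'])
f=load('scene14')[1]['frame'][210:360,220:380,::-1]; g=load('side14')[1]['frame'][210:360,270:430,::-1]
cv2.imwrite('pics/m14.png',np.hstack([cv2.resize(x,(400,375),interpolation=2) for x in (f,g)]))
E
```

```text
21.025 [ 0.48292892 -0.06122779  0.26778815] [ 0.5554716   0.00535867 -0.07611438] 0.3513258730107652 66.37286399949355 [-0.33932838 -0.16888379  1.98662452  0.00872259  1.32332026  0.0706874 ]
```

View pics/m14.png

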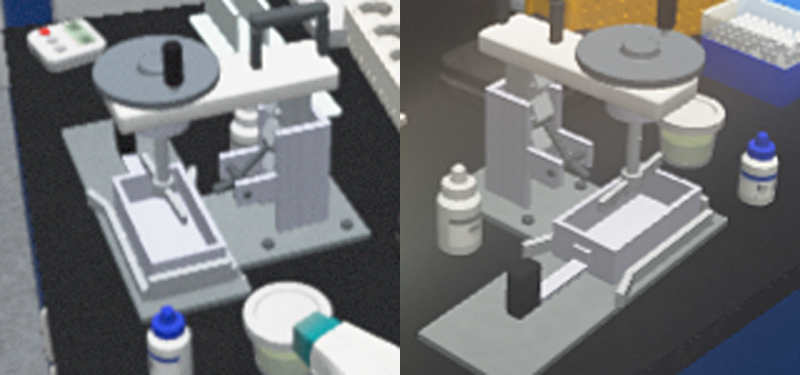

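View pics/wrist14.png

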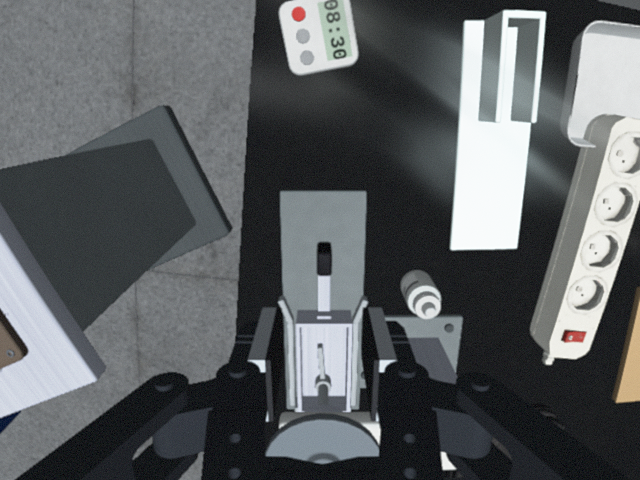

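```bash
python3 - <<'E'
from fit import *
W=load('wrist4')[2];f=load('wrist4')[1]['frame'][:,:,::-1]
cv2.imwrite('pics/w4.png',np.hstack([cv2.resize(f[290:410,250:400],(400,320),interpolation=2),cv2.resize(load('scene14')[1]['frame'][215:275,250:325,::-1],(400,320),interpolation=2)]))
a=-1.982
def loc(P): d=P[:2]-[.4128,-.2245]; return (d@[np.cos(a),np.sin(a)]).round(4),(d@[-np.sin(a),np.cos(a)]).round(4)
print(loc(onz(W,(372,383),.2015)),loc(onz(W,(322,354),.1645)))
C=load('scene14')[2]
for n,p in (('C',C),('S',load('side14')[2])):
  for ang in (-.2,0,.2):
    l=np.array([.034*np.cos(ang),.034*np.sin(ang)]);w=[.4128+l[0]*np.cos(a)-l[1]*np.sin(a),-.2245+l[0]*np.sin(a)+l[1]*np.cos(a)]
    print(n,ang,proj(p,[[*w,.2015],[*w,.1695]]).round(1).tolist())
E
```

```text
(np.float64(0.0335), np.float64(0.0035)) (np.float64(-0.0002), np.float64(0.0025))
C -0.2 [[282.4, 225.9], [283.4, 242.3]]
C 0 [[286.4, 225.4], [287.3, 241.8]]
C 0.2 [[290.2, 224.4], [291.0, 240.8]]
S -0.2 [[381.1, 205.8], [379.7, 222.7]]
S 0 [[378.0, 204.7], [376.7, 221.5]]
S 0.2 [[374.5, 203.8], [373.3, 220.5]]
```

View pics/w4.png

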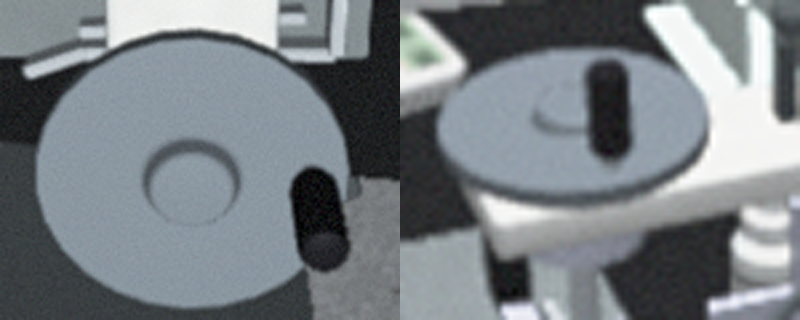

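```bash
cat > circ.py <<'E'
from h import *
A=np.array([.414,-.225]);a=-1.982
def tgt(s,z=.179):
    ph=np.radians(3-385*s); th=135-290*s
    d=a+ph; p=[*(A+.034*np.array([np.cos(d),np.sin(d)])),z]; return p,66.44+th
def plan(s0,s1,n=11):
    for k in range(1,n+1):
        p,y=tgt(s0+(s1-s0)*k/n); rel(p,y)
E
python3 - <<'E'
from circ import *
p,y=tgt(0,.24);print(p,y);rel(p,y);rel(tgt(0)[0],y)
E
```

```text
[np.float64(0.402059475057569), np.float64(-0.2568343189671019), 0.24] 201.44
t 21.07 turn [0.0099, -0.0044, -2.3573] shift [-0.2118, 0.0043, 0.0259]
t 21.07 turn [0.0099, -0.0044, -2.3573] shift [-0.2123, 0.0043, 0.0869]
```

arm_command(steps=[[[0,0,-0.18],[-0.02,0,0.0],-0.43],[[0,0,-0.36],[-0.04,0,0.0],-0.43],[[0,0,-0.54],[-0.06,0,0.0],-0.43],[[0,0,-0.72],[-0.08,0.001,0.0],-0.43],[[0,0,-0.9],[-0.1,0.002,0.0],-0.43],[[0,0,-1.08],[-0.12,0.003,0.0],-0.43],[[0,0,-1.26],[-0.14,0.004,0.0],-0.43],[[0,0,-1.44],[-0.16,0.004,0.0],-0.43],[[0,0,-1.62],[-0.18,0.004,0.0],-0.43],[[0,0,-1.8],[-0.2,0.004,0.01],-0.43],[[0,0,-1.98],[-0.212,0.004,0.02],-0.43],[[0,0,-2.16],[-0.212,0.004,0.026],-0.43]])

```text
time: 22.58
eef_pos: [0.4004, -0.2573, 0.2375]
tcp_rot: [-0.09, 0.996, 0.005, 0.001]
contact_force: [0.7, -0.6, -0.7]
opening: 0.284
```

```bash
python3 - <<'E'
from circ import *
s=get_state();print(s['time'],s['eef_pos'],s['qpos'],yawx(),s['opening'])
p,y=tgt(0,.235);rel(p,y)
E
```

```text
22.575 [ 0.40039675 -0.25726797  0.23747448] [-0.78885465 -0.16728023  2.04083458  0.0080253   1.27556011 -2.54255088] -169.65668152080758 0.2841966810454287
t 22.57 turn [0.0103, 0.0031, -0.1937] shift [-0.0017, 0.0001, 0.0025]
```

```bash
sed -i 's/th=135-290\*s/th=128-285*s/' circ.py; python3 - <<'E'
from circ import *
p,y=tgt(0,.235);rel(p,y)
for n in ['wrist','scene']: s,c=snap(n,n+'15')
f=load('wrist15')[1]['frame'][:,:,::-1];g=load('scene15')[1]['frame'][180:300,230:350,::-1]
cv2.imwrite('pics/m15.png',np.hstack([cv2.resize(f[160:],(640,320))[:,80:560],cv2.resize(g,(320,320),interpolation=2)]))
W=cam(*load('wrist15')[:2]);a_=-1.982
for z in(.2015,.1695): print(proj(W,[[.4021,-.2568,z]]))
E
```

```text
t 22.57 turn [0.0105, 0.0025, -0.0715] shift [-0.0017, 0.0001, 0.0025]
[[320.73136979 292.77862503]]
[[320.28213505 267.19692324]]
```

View pics/m15.png

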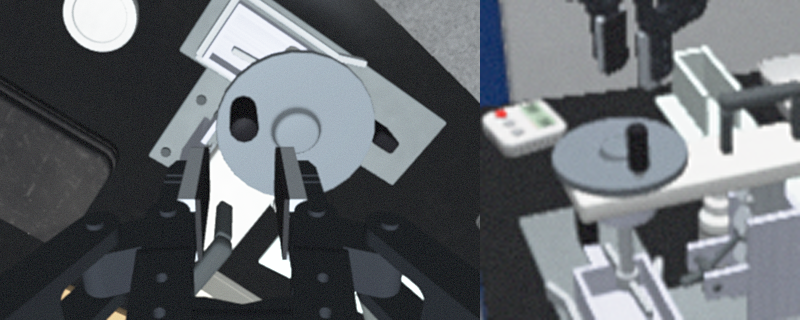

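```bash
python3 - <<'E'
from circ import *
W=load('wrist15')[2]
print('axis',onz(W,(376,283.5),.1645),'knob',onz(W,(323,289.5),.2015))
p,y=tgt(0,.179);rel(p,y)
E
```

```text
axis [ 0.40818651 -0.22429941  0.1645    ] knob [ 0.40028688 -0.25606909  0.2015    ]
t 22.68 turn [0.0112, 0.0021, -0.0767] shift [-0.0014, -0.0012, 0.0584]
```

```bash
sed -i 's/\[.414,-.225\]/[.4125,-.225]/; s/radians(3-/radians(5-/' circ.py; python3 - <<'E'
from circ import *
p,y=tgt(0,.179);rel(p,y)
E
```

```text
t 22.68 turn [0.0112, 0.0021, -0.0767] shift [-0.0009, -0.0015, 0.0584]
```

arm_command(steps=[[[0.01,0.002,-0.077],[-0.001,-0.0015,0.0],-0.36],[[0.01,0.002,-0.077],[-0.001,-0.0015,0.015],-0.36],[[0.01,0.002,-0.077],[-0.001,-0.0015,0.03],-0.36],[[0.01,0.002,-0.077],[-0.001,-0.0015,0.045],-0.36],[[0.01,0.002,-0.077],[-0.001,-0.0015,0.055],-0.36],[[0.01,0.002,-0.077],[-0.001,-0.0015,0.0585],-0.36],[[0.01,0.002,-0.077],[-0.001,-0.0015,0.0585],-0.36]])

```text
time: 23.55
eef_pos: [0.4018, -0.2572, 0.1788]
tcp_rot: [-0.126, 0.992, 0.001, -0.0]
contact_force: [-0.1, -0.5, -0.1]
opening: 0.321
```

```bash
python3 - <<'E'
from circ import *
for n in ['wrist','scene']: s,c=snap(n,n+'16')
print(s['time'],s['eef_pos'],s['contact_force'],s['qpos'],s['opening'])
f=load('wrist16')[1]['frame'][:,:,::-1];g=load('scene16')[1]['frame'][180:300,230:350,::-1]
cv2.imwrite('pics/m16.png',np.hstack([cv2.resize(f[160:],(640,320))[:,80:560],cv2.resize(g,(320,320),interpolation=2)]))
plan(0,.25)
E
```

```text
23.6 [ 0.40198625 -0.25741759  0.17925203] [-1.16690217  0.19629858 -0.18499729] [-7.82985338e-01 -1.08193589e-01  2.09880571e+00  8.79174399e-04
  1.15113908e+00 -2.60633843e+00] 0.3174130544673026
t 23.65 turn [0.0001, 0.0008, 0.1133] shift [0.0044, 0.0035, 0.0005]
t 23.65 turn [0.0002, 0.0008, 0.2263] shift [0.008, 0.0073, 0.0005]
t 23.65 turn [0.0002, 0.0008, 0.3394] shift [0.011, 0.0115, 0.0005]
t 23.65 turn [0.0003, 0.0008, 0.4524] shift [0.0133, 0.0162, 0.0005]
t 23.65 turn [0.0003, 0.0008, 0.5655] shift [0.0149, 0.0211, 0.0005]
t 23.65 turn [0.0004, 0.0007, 0.6785] shift [0.0157, 0.0262, 0.0005]
t 23.65 turn [0.0004, 0.0007, 0.7916] shift [0.0157, 0.0314, 0.0005]
t 23.65 turn [0.0005, 0.0007, 0.9046] shift [0.0149, 0.0365, 0.0005]
t 23.65 turn [0.0005, 0.0007, 1.0177] shift [0.0134, 0.0415, 0.0005]
t 23.65 turn [0.0006, 0.0007, 1.1307] shift [0.0111, 0.0462, 0.0005]
t 23.65 turn [0.0006, 0.0006, 1.2438] shift [0.0081, 0.0504, 0.0005]
```

View pics/m16.png

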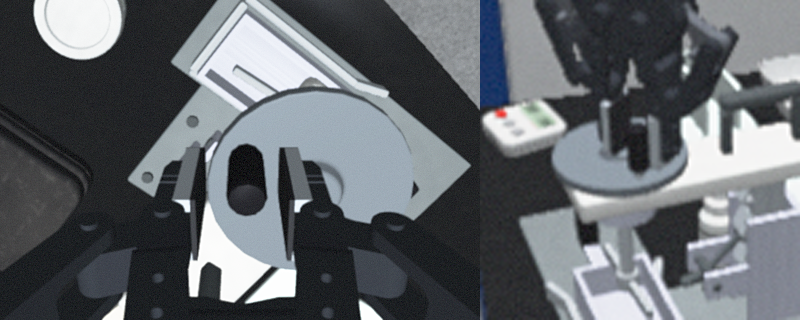

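The knob is caged between the pads. First quarter of the turn (clockwise).

arm_command(steps=[[[0,0,0.113],[0.0044,0.0035,0.0005],-0.4],[[0,0,0.226],[0.008,0.0073,0.0005],-0.4],[[0,0,0.339],[0.011,0.0115,0.0005],-0.4],[[0,0,0.452],[0.0133,0.0162,0.0005],-0.4],[[0,0,0.566],[0.0149,0.0211,0.0005],-0.4],[[0,0,0.679],[0.0157,0.0262,0.0005],-0.4],[[0,0,0.792],[0.0157,0.0314,0.0005],-0.4],[[0,0,0.905],[0.0149,0.0365,0.0005],-0.4],[[0,0,1.018],[0.0134,0.0415,0.0005],-0.4],[[0,0,1.131],[0.0111,0.0462,0.0005],-0.4],[[0,0,1.244],[0.0081,0.0504,0.0005],-0.4]])

```text
time: 25.02
eef_pos: [0.382, -0.2108, 0.1798]
tcp_rot: [0.477, 0.879, 0.0, 0.001]
contact_force: [-0.3, 0.6, -0.1]
opening: 0.302
```

```bash
python3 - <<'E'
from circ import *
for n in ['wrist','scene']: s,c=snap(n,n+'17')
print(s['time'],s['eef_pos'],tgt(.25),yawx(),s['contact_force'],s['qpos'],s['opening'])
f=load('wrist17')[1]['frame'][:,:,::-1];g=load('scene17')[1]['frame'][180:300,230:350,::-1]
cv2.imwrite('pics/m17.png',np.hstack([cv2.resize(f[160:],(640,320))[:,80:560],cv2.resize(g,(320,320),interpolation=2)]))
plan(.25,.5)
E
```

```text
25.075 [ 0.38210952 -0.21044301  0.17973501] ([np.float64(0.3816381137931656), np.float64(-0.210733115975925), 0.179], 123.19) 123.21154771236604 [0.02122853 1.02872683 0.19443894] [-7.37485962e-01 -2.14657230e-01  2.18966073e+00  1.22171005e-03
  1.16485545e+00 -1.31115602e+00] 0.30023596792486557
t 25.12 turn [0.0013, 0.0014, 0.1134] shift [0.0026, 0.0043, 0.0007]
t 25.12 turn [0.0014, 0.0013, 0.2265] shift [0.0043, 0.0092, 0.0007]
t 25.12 turn [0.0015, 0.0013, 0.3395] shift [0.0052, 0.0143, 0.0007]
t 25.12 turn [0.0016, 0.0012, 0.4526] shift [0.0053, 0.0195, 0.0007]
t 25.12 turn [0.0016, 0.0011, 0.5656] shift [0.0046, 0.0246, 0.0007]
t 25.12 turn [0.0017, 0.001, 0.6787] shift [0.0032, 0.0296, 0.0007]
t 25.12 turn [0.0018, 0.0009, 0.7917] shift [0.001, 0.0343, 0.0007]
t 25.12 turn [0.0018, 0.0008, 0.9048] shift [-0.0019, 0.0386, 0.0007]
t 25.12 turn [0.0019, 0.0007, 1.0178] shift [-0.0054, 0.0425, 0.0007]
t 25.12 turn [0.0019, 0.0006, 1.1309] shift [-0.0094, 0.0457, 0.0007]
t 25.12 turn [0.002, 0.0005, 1.2439] shift [-0.0139, 0.0483, 0.0007]
```

View pics/m17.png

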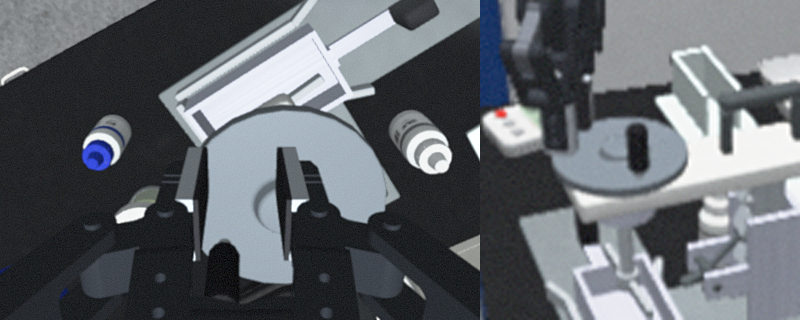

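The knob slipped out of the open side of the cage: the jaws were too oblique to the tangent, and the knob is still near its start angle. I'll redo this as two strokes with the jaws kept tangential.

```bash
cat > circ2.py <<'E'
from h import *
A=np.array([.4125,-.225]);a=-1.982
def tgt(ph,th,z=.179):
    d=a+np.radians(ph); return [*(A+.034*np.array([np.cos(d),np.sin(d)])),z],66.44+th
def plan(p0,p1,t0,t1,n=11,z=.179):
    for k in range(1,n+1):
        f=k/n; rel(*tgt(p0+(p1-p0)*f,t0+(t1-t0)*f,z))
E
python3 - <<'E'
from circ2 import *
rel(*tgt(5,5,.24))
E
```

```text
t 25.12 turn [0.0018, 0.0008, 0.9036] shift [-0.0498, -0.009, -0.0603]
```

arm_command(steps=[[[0,0,0],[0,0,-0.03],-0.4],[[0,0,0],[0,0,-0.06],-0.4],[[0,0,0.18],[-0.01,0,-0.06],-0.4],[[0,0,0.36],[-0.02,-0.003,-0.06],-0.4],[[0,0,0.54],[-0.035,-0.006,-0.06],-0.4],[[0,0,0.72],[-0.05,-0.009,-0.06],-0.4],[[0,0,0.904],[-0.05,-0.009,-0.06],-0.4],[[0,0,0.904],[-0.05,-0.009,-0.06],-0.4],[[0,0,0.904],[-0.05,-0.009,-0.06],-0.4]])

```text
time: 26.25
eef_pos: [0.4018, -0.2575, 0.2399]
tcp_rot: [0.811, 0.585, 0.001, 0.001]
contact_force: [0.4, 0.0, 0.0]
opening: 0.304
```

```bash
python3 - <<'E'
from circ2 import *
for n in ['wrist','scene','side']: s,c=snap(n,n+'18')
print(s['time'],s['eef_pos'],s['contact_force'],s['qpos'],yawx())
f=load('wrist18')[1]['frame'][:,:,::-1];g=load('scene18')[1]['frame'][180:300,230:350,::-1]
cv2.imwrite('pics/m18.png',np.hstack([cv2.resize(f[160:],(640,320))[:,80:560],cv2.resize(g,(320,320),interpolation=2)]))
print(proj(load('wrist18')[2],[[*tgt(5,0)[0][:2],.2015]]))
rel(*tgt(5,5,.179))
E
```

```text
26.35 [ 0.4017642  -0.25735801  0.23988049] [ 0.12090983 -0.09076838  0.19055876] [-7.83272312e-01 -1.71236093e-01  2.03977006e+00  9.21841217e-04
  1.27103353e+00 -4.61549870e-01] 71.52446457917009
[[322.43715228 285.81893007]]
t 26.4 turn [0.0021, 0.0001, 0.0015] shift [0.0001, -0.0002, 0.0608]
```

View pics/m18.png

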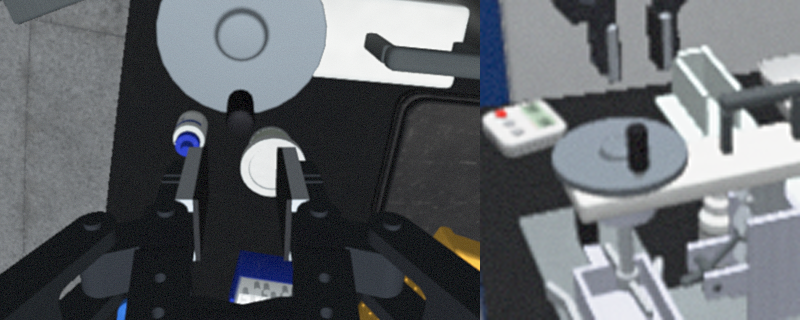

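Tangential alignment is good: knob at x≈240, midway between the pads. Descending, then the first stroke.

arm_command(steps=[[[0,0,0],[0,0,0.02],-0.4],[[0,0,0],[0,0,0.04],-0.4],[[0,0,0],[0,0,0.055],-0.4],[[0,0,0],[0,0,0.061],-0.4],[[0,0,0],[0,0,0.061],-0.47],[[0,0,0],[0,0,0.061],-0.47]])

```text
time: 27.15
eef_pos: [0.4023, -0.2578, 0.1797]
tcp_rot: [0.811, 0.584, 0.001, 0.002]
contact_force: [0.5, -0.4, 0.2]
opening: 0.265
```

```bash
python3 - <<'E'
from circ2 import *
s=get_state();print(s['time'],s['eef_pos'],s['contact_force'],s['opening'])
plan(5,-95,5,-85,12)
E
```

```text
27.15 [ 0.40228813 -0.25779204  0.17969019] [ 0.46675103 -0.40014197  0.15704163] 0.2650959505948493
t 27.15 turn [0.0036, 0.0005, 0.1325] shift [0.0007, -0.0057, 0.0007]
t 27.15 turn [0.0036, 0.0003, 0.2634] shift [0.0018, -0.0105, 0.0007]
t 27.15 turn [0.0036, 0.0001, 0.3943] shift [0.0035, -0.0151, 0.0006]
t 27.15 turn [0.0037, -0.0002, 0.5252] shift [0.006, -0.0194, 0.0006]
t 27.15 turn [0.0037, -0.0004, 0.6561] shift [0.009, -0.0233, 0.0006]
t 27.15 turn [0.0037, -0.0006, 0.787] shift [0.0125, -0.0268, 0.0006]
t 27.15 turn [0.0036, -0.0009, 0.9179] shift [0.0165, -0.0297, 0.0006]
t 27.15 turn [0.0036, -0.0011, 1.0488] shift [0.0209, -0.0319, 0.0006]
t 27.15 turn [0.0036, -0.0014, 1.1797] shift [0.0256, -0.0336, 0.0006]
t 27.15 turn [0.0035, -0.0016, 1.3106] shift [0.0304, -0.0345, 0.0005]
t 27.15 turn [0.0035, -0.0019, 1.4415] shift [0.0354, -0.0347, 0.0005]
t 27.15 turn [0.0034, -0.0022, 1.5724] shift [0.0403, -0.0342, 0.0005]
```

arm_command(steps=[[[0,0,0.132],[0.0007,-0.0057,0.0005],-0.47],[[0,0,0.263],[0.0018,-0.0105,0.0005],-0.47],[[0,0,0.394],[0.0035,-0.0151,0.0005],-0.47],[[0,0,0.525],[0.006,-0.0194,0.0005],-0.47],[[0,0,0.656],[0.009,-0.0233,0.0005],-0.47],[[0,0,0.787],[0.0125,-0.0268,0.0005],-0.47],[[0,0,0.918],[0.0165,-0.0297,0.0005],-0.47],[[0,0,1.049],[0.0209,-0.0319,0.0005],-0.47],[[0,0,1.18],[0.0256,-0.0336,0.0005],-0.47],[[0,0,1.311],[0.0304,-0.0345,0.0005],-0.47],[[0,0,1.442],[0.0354,-0.0347,0.0005],-0.47],[[0,0,1.572],[0.0403,-0.0342,0.0005],-0.47]])

```text
time: 28.65
eef_pos: [0.383, -0.209, 0.18]
tcp_rot: [0.987, -0.163, 0.002, 0.001]
contact_force: [-0.1, 0.2, 0.0]
opening: 0.264
```

```bash
python3 - <<'E'
from circ2 import *
for n in ['wrist','scene']: s,c=snap(n,n+'19')
print(s['time'],s['eef_pos'],s['contact_force'],s['qpos'],yawx(),tgt(-95,-85))
f=load('wrist19')[1]['frame'][:,:,::-1];g=load('scene19')[1]['frame'][180:300,230:350,::-1]
cv2.imwrite('pics/m19.png',np.hstack([cv2.resize(f[160:],(640,320))[:,80:560],cv2.resize(g,(320,320),interpolation=2)]))
plan(-95,-195,-85,-170,12)
E
```

```text
28.7 [ 0.38318035 -0.20853169  0.17995103] [ 1.22628054  1.10002295 -0.14484555] [-7.32412568e-01 -2.17086926e-01  2.19123471e+00  1.14932515e-03
  1.16222635e+00  1.16807957e+00] -18.487662153034652 ([np.float64(0.382637290320074), np.float64(-0.20874519853789492), 0.179], -18.560000000000002)
t 28.75 turn [0.001, -0.0051, 0.1249] shift [0.0008, -0.0047, 0.0009]
t 28.75 turn [0.0007, -0.0052, 0.2485] shift [0.0027, -0.0092, 0.0009]
t 28.75 turn [0.0004, -0.0052, 0.3721] shift [0.0052, -0.0135, 0.0009]
t 28.75 turn [0.0001, -0.0052, 0.4958] shift [0.0084, -0.0173, 0.0009]
t 28.75 turn [-0.0002, -0.0053, 0.6194] shift [0.012, -0.0206, 0.0009]
t 28.75 turn [-0.0006, -0.0053, 0.743] shift [0.0161, -0.0234, 0.0009]
t 28.75 turn [-0.0009, -0.0053, 0.8666] shift [0.0205, -0.0255, 0.0009]
t 28.75 turn [-0.0012, -0.0053, 0.9903] shift [0.0253, -0.027, 0.0009]
t 28.75 turn [-0.0016, -0.0052, 1.1139] shift [0.0301, -0.0278, 0.001]
t 28.75 turn [-0.0019, -0.0052, 1.2375] shift [0.0351, -0.0279, 0.001]
t 28.75 turn [-0.0023, -0.0051, 1.3612] shift [0.04, -0.0272, 0.001]
t 28.75 turn [-0.0026, -0.0051, 1.4848] shift [0.0447, -0.0259, 0.001]
```

View pics/m19.png

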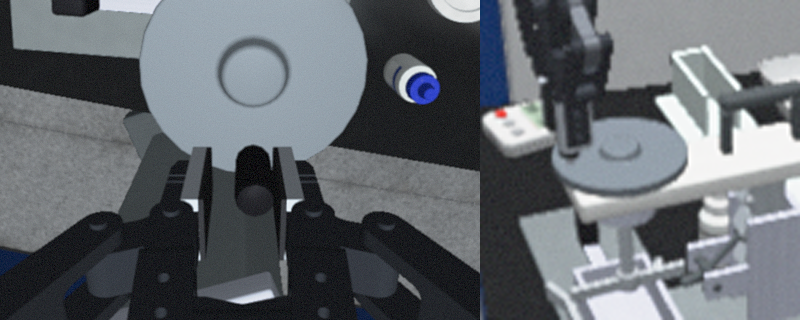

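The knob is following at about -95°. Second part of the stroke.

arm_command(steps=[[[0,-0.005,0.125],[0.0008,-0.0047,0.0009],-0.47],[[0,-0.005,0.249],[0.0027,-0.0092,0.0009],-0.47],[[0,-0.005,0.372],[0.0052,-0.0135,0.0009],-0.47],[[0,-0.005,0.496],[0.0084,-0.0173,0.0009],-0.47],[[0,-0.005,0.619],[0.012,-0.0206,0.0009],-0.47],[[0,-0.005,0.743],[0.0161,-0.0234,0.0009],-0.47],[[0,-0.005,0.867],[0.0205,-0.0255,0.0009],-0.47],[[0,-0.005,0.99],[0.0253,-0.027,0.0009],-0.47],[[0,-0.005,1.114],[0.0301,-0.0278,0.001],-0.47],[[0,-0.005,1.238],[0.0351,-0.0279,0.001],-0.47],[[0,-0.005,1.361],[0.04,-0.0272,0.001],-0.47],[[0,-0.005,1.485],[0.0447,-0.0259,0.001],-0.47]])

```text
time: 30.25
eef_pos: [0.434, -0.1988, 0.1796]
tcp_rot: [-0.618, 0.786, -0.001, 0.001]
contact_force: [-0.7, -0.5, -0.1]
opening: 0.266
```

```bash
python3 - <<'E'
from circ2 import *
for n in ['wrist','side']: s,c=snap(n,n+'20')
print(s['time'],s['eef_pos'],s['contact_force'],s['qpos'],yawx(),tgt(-195,-170))
f=load('wrist20')[1]['frame'][:,:,::-1];g=load('side20')[1]['frame'][180:300,300:420,::-1]
cv2.imwrite('pics/m20.png',np.hstack([cv2.resize(f[160:],(640,320))[:,80:560],cv2.resize(g,(320,320),interpolation=2)]))
E
```

```text
30.3 [ 0.43439686 -0.19916557  0.17969851] [-0.28745719 -0.47348315  0.86219372] [-6.43762625e-01 -1.09260069e-01  2.09890740e+00  2.32018760e-03
  1.14928593e+00  2.73820900e+00] -103.45849736816608 ([np.float64(0.433693459619671), np.float64(-0.19841358863348846), 0.179], -103.56)
```

View pics/m20.png

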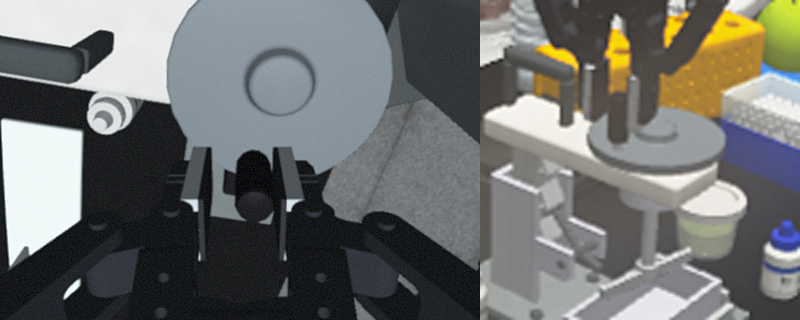

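arm_command(steps=[[[0,0,0],[0,0,-0.03],-0.4],[[0,0,0],[0,0,-0.06],-0.4],[[0,0,-0.18],[0,0,-0.065],-0.4],[[0,0,-0.36],[0,0,-0.065],-0.4],[[0,0,-0.54],[0,0,-0.065],-0.4],[[0,0,-0.72],[0,0,-0.065],-0.4],[[0,0,-0.9],[0,0,-0.065],-0.4],[[0,0,-1.08],[0,0,-0.065],-0.4],[[0,0,-1.26],[0,0,-0.065],-0.4],[[0,0,-1.44],[0,0,-0.065],-0.4],[[0,0,-1.62],[0,0,-0.065],-0.4],[[0,0,-1.8],[0,0,-0.065],-0.4]])

```text
time: 31.85
eef_pos: [0.4339, -0.1991, 0.2449]
tcp_rot: [1.0, 0.002, 0.002, -0.0]
contact_force: [0.9, 0.8, -0.7]
opening: 0.299
```

```bash
python3 - <<'E'
from circ2 import *
s=get_state();print(s['time'],s['eef_pos'],s['contact_force'],yawx())
rel(*tgt(-191,-10,.24))
E
```

```text
31.85 [ 0.43385235 -0.19905137  0.24492854] [ 0.89284178  0.83569697 -0.66985854] 0.25113070544332705
t 31.85 turn [0.0016, -0.0031, -0.9807] shift [-0.0021, -0.0021, 0.0049]
```

arm_command(steps=[[[0,0,-0.18],[-0.001,-0.001,0.0],-0.4],[[0,0,-0.36],[-0.002,-0.002,0.0],-0.4],[[0,0,-0.54],[-0.002,-0.002,0.0],-0.4],[[0,0,-0.72],[-0.002,-0.002,0.0],-0.4],[[0,0,-0.9],[-0.002,-0.002,0.0],-0.4],[[0,0,-0.981],[-0.002,-0.002,0.005],-0.4],[[0,0,-0.981],[-0.002,-0.002,0.005],-0.4]])

```text
time: 32.72
eef_pos: [0.4316, -0.197, 0.2398]
tcp_rot: [0.881, 0.474, 0.001, 0.001]
contact_force: [-0.5, 0.2, 0.7]
opening: 0.298
```

```bash
python3 - <<'E'
from circ2 import *
for n in ['wrist','side']: s,c=snap(n,n+'21')
print(s['time'],s['eef_pos'],s['contact_force'],s['qpos'],yawx())
f=load('wrist21')[1]['frame'][:,:,::-1];g=load('side21')[1]['frame'][180:300,300:420,::-1]
cv2.imwrite('pics/m21.png',np.hstack([cv2.resize(f[160:],(640,320))[:,80:560],cv2.resize(g,(320,320),interpolation=2)]))
print(proj(load('wrist21')[2],[[*tgt(-191,0)[0][:2],.2015]]))
rel(*tgt(-191,-10,.179))
E
```

```text
32.775 [ 0.43170302 -0.19704196  0.23996954] [ 0.45513289  0.51958836 -0.93917358] [-0.64351274 -0.17821793  2.04559553  0.00207208  1.27166954 -0.05944023] 56.483148676811126
[[323.14753359 286.07190639]]
t 32.83 turn [0.003, -0.0018, 0.0008] shift [-0.0, -0.0003, 0.0612]
```

View pics/m21.png

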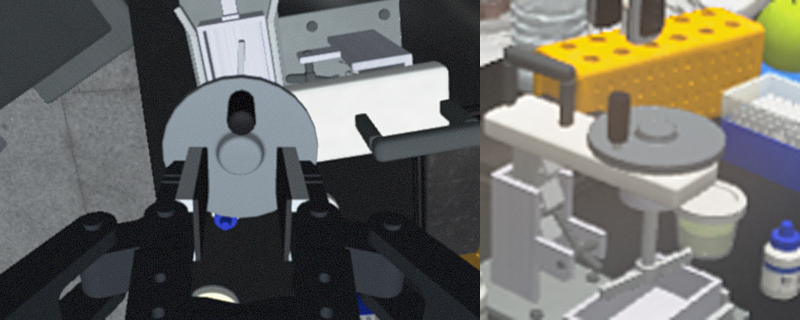

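The knob is again centred (x≈241). Descending for the second stroke.

arm_command(steps=[[[0,0,0],[0,0,0.02],-0.4],[[0,0,0],[0,0,0.04],-0.4],[[0,0,0],[0,0,0.055],-0.4],[[0,0,0],[0,0,0.061],-0.4],[[0,0,0],[0,0,0.061],-0.47],[[0,0,0],[0,0,0.061],-0.47]])

```text
time: 33.58
eef_pos: [0.4325, -0.1974, 0.1799]
tcp_rot: [0.881, 0.473, 0.002, 0.002]
contact_force: [-0.2, -0.6, 0.2]
opening: 0.265
```

```bash
python3 - <<'E'
from circ2 import *
s=get_state();print(s['time'],s['eef_pos'],s['contact_force'],s['opening'])
plan(-191,-291,-10,-100,12)
E
```

```text
33.575 [ 0.432479   -0.19742799  0.17994657] [-0.1885119  -0.62455067  0.16762598] 0.2650858076327393
t 33.58 turn [0.0043, -0.0021, 0.1316] shift [-0.0005, 0.0041, 0.001]
t 33.58 turn [0.0042, -0.0023, 0.2625] shift [-0.0016, 0.0089, 0.001]
t 33.58 turn [0.004, -0.0026, 0.3934] shift [-0.0035, 0.0135, 0.001]
t 33.58 turn [0.0039, -0.0029, 0.5243] shift [-0.006, 0.0178, 0.001]
t 33.58 turn [0.0037, -0.0032, 0.6552] shift [-0.009, 0.0216, 0.001]
t 33.58 turn [0.0035, -0.0034, 0.7861] shift [-0.0126, 0.025, 0.001]
t 33.58 turn [0.0033, -0.0037, 0.917] shift [-0.0167, 0.0278, 0.001]
t 33.58 turn [0.0031, -0.0039, 1.0479] shift [-0.0211, 0.03, 0.001]
t 33.58 turn [0.0029, -0.0042, 1.1788] shift [-0.0258, 0.0316, 0.001]
t 33.58 turn [0.0026, -0.0044, 1.3097] shift [-0.0307, 0.0324, 0.001]
t 33.58 turn [0.0024, -0.0046, 1.4406] shift [-0.0356, 0.0325, 0.001]
t 33.58 turn [0.0021, -0.0049, 1.5715] shift [-0.0405, 0.0319, 0.001]
```

arm_command(steps=[[[0,0,0.132],[-0.0005,0.0041,0.0007],-0.47],[[0,0,0.263],[-0.0016,0.0089,0.0007],-0.47],[[0,0,0.393],[-0.0035,0.0135,0.0007],-0.47],[[0,0,0.524],[-0.006,0.0178,0.0007],-0.47],[[0,0,0.655],[-0.009,0.0216,0.0007],-0.47],[[0,0,0.786],[-0.0126,0.025,0.0007],-0.47],[[0,0,0.917],[-0.0167,0.0278,0.0007],-0.47],[[0,0,1.048],[-0.0211,0.03,0.0007],-0.47],[[0,0,1.179],[-0.0258,0.0316,0.0007],-0.47],[[0,0,1.31],[-0.0307,0.0324,0.0007],-0.47],[[0,0,1.441],[-0.0356,0.0325,0.0007],-0.47],[[0,0,1.572],[-0.0405,0.0319,0.0007],-0.47]])

```text
time: 35.08
eef_pos: [0.4371, -0.2493, 0.1803]
tcp_rot: [0.957, -0.291, 0.003, 0.0]
contact_force: [0.1, 0.2, -0.3]
opening: 0.269
```

```bash
python3 - <<'E'
from circ2 import *
for n in ['wrist']: s,c=snap(n,n+'22')
print(s['time'],s['eef_pos'],s['contact_force'],s['qpos'],yawx(),tgt(-291,-100))
f=load('wrist22')[1]['frame'][:,:,::-1]
cv2.imwrite('pics/m22.png',cv2.resize(f[160:],(640,320))[:,80:560])
plan(-291,-385,-100,-172,12)
E
```

```text
35.075 [ 0.43705406 -0.24931095  0.18025911] [ 0.11152078  0.22740839 -0.33203228] [-0.72149438 -0.05085316  2.04344015  0.00260042  1.14319997  1.43873856] -34.00146137210267 ([np.float64(0.43672544845789435), np.float64(-0.2488563963543093), 0.179], -33.56)
t 35.12 turn [-0.0015, -0.0059, 0.097] shift [-0.0017, 0.0039, 0.0012]
t 35.12 turn [-0.0018, -0.0059, 0.2017] shift [-0.0034, 0.0082, 0.0012]
t 35.12 turn [-0.0021, -0.0058, 0.3065] shift [-0.0058, 0.0122, 0.0012]
t 35.12 turn [-0.0024, -0.0057, 0.4112] shift [-0.0086, 0.0159, 0.0012]
t 35.12 turn [-0.0027, -0.0056, 0.5159] shift [-0.012, 0.0191, 0.0012]
t 35.12 turn [-0.003, -0.0054, 0.6206] shift [-0.0157, 0.0219, 0.0011]
t 35.12 turn [-0.0033, -0.0053, 0.7253] shift [-0.0198, 0.0241, 0.0011]
t 35.12 turn [-0.0036, -0.0052, 0.8301] shift [-0.0241, 0.0257, 0.0011]
t 35.12 turn [-0.0039, -0.005, 0.9348] shift [-0.0287, 0.0267, 0.001]
t 35.12 turn [-0.0042, -0.0048, 1.0395] shift [-0.0333, 0.0272, 0.001]
t 35.12 turn [-0.0045, -0.0047, 1.1442] shift [-0.0379, 0.0269, 0.001]
t 35.12 turn [-0.0048, -0.0045, 1.2489] shift [-0.0425, 0.0261, 0.001]
```

View pics/m22.png

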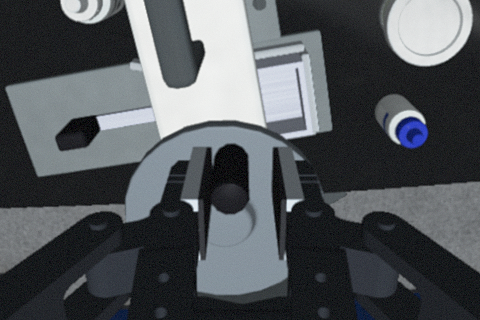

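arm_command(steps=[[[-0.002,-0.005,0.097],[-0.0017,0.0039,0.001],-0.47],[[-0.002,-0.005,0.202],[-0.0034,0.0082,0.001],-0.47],[[-0.002,-0.005,0.307],[-0.0058,0.0122,0.001],-0.47],[[-0.002,-0.005,0.411],[-0.0086,0.0159,0.001],-0.47],[[-0.002,-0.005,0.516],[-0.012,0.0191,0.001],-0.47],[[-0.002,-0.005,0.621],[-0.0157,0.0219,0.001],-0.47],[[-0.003,-0.005,0.725],[-0.0198,0.0241,0.001],-0.47],[[-0.003,-0.005,0.83],[-0.0241,0.0257,0.001],-0.47],[[-0.003,-0.005,0.935],[-0.0287,0.0267,0.001],-0.47],[[-0.004,-0.005,1.04],[-0.0333,0.0272,0.001],-0.47],[[-0.004,-0.005,1.144],[-0.0379,0.0269,0.001],-0.47],[[-0.004,-0.005,1.249],[-0.0425,0.0261,0.001],-0.47]])

```text
time: 36.62
eef_pos: [0.3872, -0.2477, 0.1797]
tcp_rot: [-0.604, 0.797, -0.001, 0.001]
contact_force: [0.1, -0.9, 0.2]
opening: 0.27
```

```bash
python3 - <<'E'
from circ2 import *
for n in ['wrist','scene']: s,c=snap(n,n+'23')
print(s['time'],s['eef_pos'],s['contact_force'],s['qpos'],yawx(),tgt(-385,-172))
f=load('wrist23')[1]['frame'][:,:,::-1];g=load('scene23')[1]['frame'][180:300,230:350,::-1]
cv2.imwrite('pics/m23.png',np.hstack([cv2.resize(f[160:],(640,320))[:,80:560],cv2.resize(g,(320,320),interpolation=2)]))
E
```

```text
36.675 [ 0.38694489 -0.24727438  0.17958793] [-0.23560074 -0.02402181 -0.52138125] [-7.90717410e-01 -1.54328020e-01  2.13909587e+00  1.07823844e-03
  1.15614142e+00  2.62580804e+00] -105.46937153639567 ([np.float64(0.3870118347688987), np.float64(-0.24750229839709892), 0.179], -105.56)
```

View pics/m23.png

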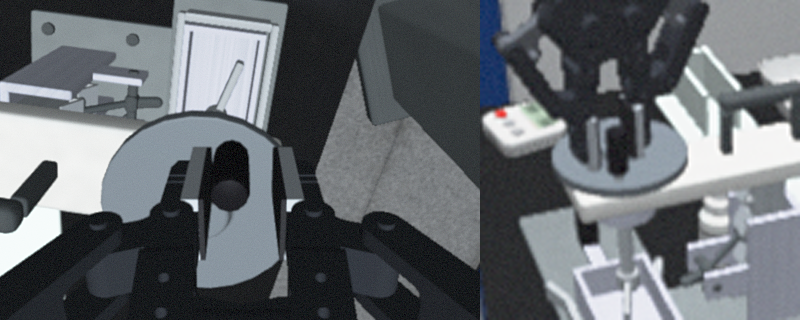

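The knob now stands about 20° past its start (scene x 617 vs 637), so a full turn is done. Rising straight off, then the final checks.

arm_command(steps=[[[0,0,0],[0,0,-0.02],-0.4],[[0,0,0],[0,0,-0.05],-0.4],[[0,0,0],[0,0,-0.1],-0.4],[[0,0,-0.18],[0,0,-0.14],-0.4],[[0,0,-0.36],[0,0,-0.16],-0.4],[[0,0,-0.54],[0,0,-0.16],-0.4],[[0,0,-0.72],[0,0,-0.16],-0.4],[[0,0,-0.9],[0,0,-0.16],-0.4],[[0,0,-1.08],[0,0,-0.16],-0.4],[[0,0,-1.26],[0,0,-0.16],-0.4],[[0,0,-1.44],[0,0,-0.16],-0.4],[[0,0,-1.44],[0,0,-0.16],-0.4]])

```text
time: 38.22
eef_pos: [0.3871, -0.2476, 0.34]
tcp_rot: [0.98, -0.199, 0.001, 0.0]
contact_force: [-0.1, -0.9, -0.1]
opening: 0.299
```

```bash
python3 - <<'E'
from circ2 import *
for n in ['wrist','scene','side']: s,c=snap(n,n+'24')
print(s['time'],s['eef_pos'],s['contact_force'])
fs=[load('wrist24')[1]['frame'][:,:,::-1]]+[load('scene24')[1]['frame'][190:360,220:380,::-1],load('side24')[1]['frame'][190:360,270:430,::-1]]
cv2.imwrite('pics/m24.png',np.vstack([np.hstack([cv2.resize(x,(320,340),interpolation=2) for x in fs[1:]]),]))
for k in ('scene15','scene18','scene24'):
    C=load(k); print(k)
cv2.imwrite('pics/m24k.png',np.hstack([cv2.resize(load(k)[1]['frame'][215:275,250:325,::-1],(390,312),interpolation=2) for k in ('scene14','scene24')]))
E
```

```text
38.325 [ 0.38701448 -0.24755773  0.33985488] [-0.44771388  0.18907661 -0.38969949]
scene15
scene18
scene24
```

View pics/m24.png

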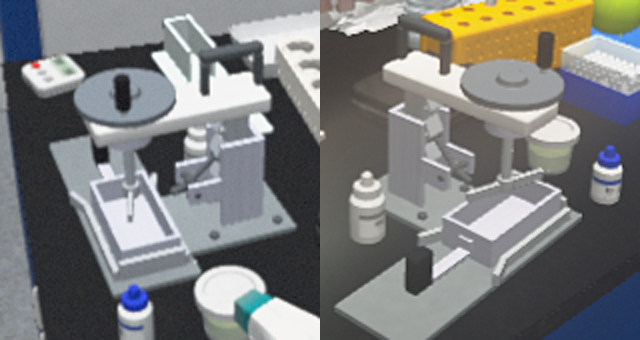

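View pics/m24k.png

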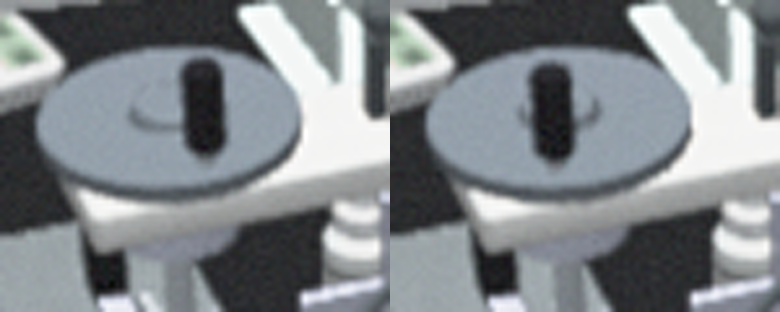

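View pics/wrist24.png

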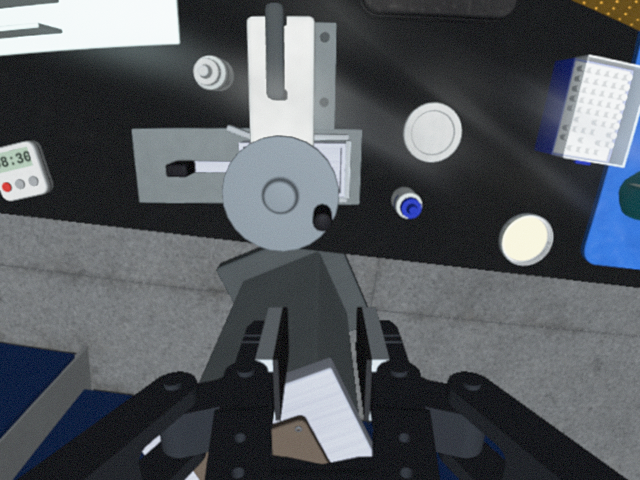

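```bash
python3 - <<'E'
from circ2 import *
a_=load('scene13')[1]['frame'][270:340,250:320].astype(float).mean(2);b_=load('scene24')[1]['frame'][270:340,250:320].astype(float).mean(2)
print(cv2.phaseCorrelate(a_[30:60,5:50].copy(),b_[30:60,5:50].copy()))
cv2.imwrite('pics/m25.png',np.hstack([cv2.resize(load(k)[1]['frame'][260:340,250:325,::-1],(375,400),interpolation=2) for k in ('scene13','scene24')]))
s=get_state();print(s['time'],s['dq'].round(4))
E
```

```text
((0.6061221687599918, 0.10346144596626239), 0.9939246031398763)
38.375 [-0.0016 -0.0004 -0.0001 -0.0028 -0.0002 -0.0041]
```

View pics/m25.png

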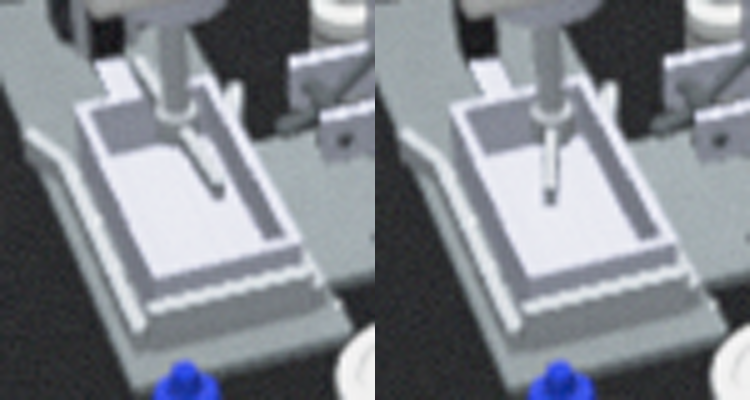

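Boat unchanged and against the stop. Handing in.

```bash
python3 -c "
from plant import *
print(sign_off())"
```

```text
the job is handed in; nothing more can be done
None
```

The job is done and handed in at about 38 s of the 72 s allowed; sign-off gives no verdict.

- **Head:** I lifted it by the bar to about 32 mm and lowered it. The pawl took the weight at about +27 mm, where the wrist force changed from −6 N to +3 N. The last pictures still show the head hanging there.
- **Boat:** I took it from the cradle across the tray and set it down on the bed. I then slid it in by the tail block until it met the end stop with about 15 N against it. The tail stood at stand x −120 mm, which is fully home. Pictures before and after turning the rotor show no visible movement of the boat.
- **Rotor:** My first push failed because the knob slipped out from between the fingers without turning. I redid it clockwise in two strokes with a regrasp. The knob ended an estimated 20–25° past its starting place after going once round, and it was not being touched after that.
- **Surroundings:** In the last pictures both bottles and the cup stand upright in their places, and the gripper is clear above the stand.
- **Disagreement between measurements:** The wrist camera put the rotor axis about 3.5 mm off along the tool's x axis, depending on which way the tool was turned. I averaged two opposite views instead of relying on either one.

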